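# Unload and reload the swing-head forming press

## Task

Swing the press head aside by its upright grip until it comes up against its stop, lift the pressed fibreboard shell out of the die, and lay it, dish down, on the free half of the drying rack, alongside the finished one and the same way round. Then take the flat blank from its rack, lay it over the die cavity and push it up against the two back pins and the side pin. Leave the head parked so I can check the lay before pressing; do not drop the pieces or disturb the other things on the bench.

Things in the scene. Friction and masses are not known exactly. Their poses are not given: they have to be found in the camera images.
- head_grip (a point): Upright round black grip on the nose of the swing head: 30 mm diameter, from 184 to 263 mm above the table (narrower in the top 10 mm). This point is on its axis, 235 mm above the table. Can be pinched or pushed at any yaw. It circles head_axis at 330 mm radius; turning takes 3 to 6 N here. The head's nose ends 26 mm beyond it; the head's underside is 105 mm above the table.
- head_axis (a point): Point on the vertical axis of the steel column about which the head swings, 200 mm above the table. The column (72 mm diameter, hub 112 mm) and its handwheel rise to 355 mm above the table.
- head (a joint): Angle of the swing head, rad: 0 = squarely over the die, growing as the nose swings counterclockwise seen from above about the column (seen from the robot: to the right, towards -y). A hard stop at 1.05 is its parking place. It starts between 0.05 and 0.35, partly over the die, and stays where it is left.
- die: Dark steel forming die, 116 (x) by 200 (y) by 40 mm, clamped on the press bed. Origin under its centre (45 mm above the table), z up, x towards the column. Cavity in the middle 40 (x) by 124 (y) by 22 mm deep. A finger notch in the middle of each long side (64 mm long in y, 22 mm deep, from the cavity right out through the side) lets a piece on the face be held by its long edges.
- die_face (a point): Centre of the die's flat working face, 85 mm above the table (40 mm over the die's origin), axes as the die's. Three steel gauge pins, 8 mm diameter, stand 11 mm above this face: two at the back at x = +37, y = -50 and +50 mm, one at the side at x = 0, y = +79 mm. A blank touching all three has its centre here, its length along y.
- shell: The pressed brown fibreboard shell in the die: flange 62 (x) by 146 (y) by 5 mm; its dish goes 18 mm down from the flange (36 by 120 mm at the flange, 28 by 112 mm at the bottom). Origin under the middle of the dish, flange 18 to 23 mm above it; z up. About 60 g. Its flange lies on the die face, its dish in the cavity with 2 mm play; held by the long edges it lifts straight up.
- blank: The flat brown fibreboard blank on the narrow slatted rack, 66 (x) by 150 (y) by 5 mm, rounded corners. Origin in the middle of its underside, z up. About 60 g. Symmetric: either way round is right.
- drying_rack: Wide slatted wooden rack for two pieces, 230 by 215 mm, top of the slats 32 mm above the table, on either side of the press. Origin on the table below the middle of its free place; the slats run along y, from y = -55 to +160 mm, the rack from x = -115 to +115 mm; z up. The finished shell lies on it at y = +105 mm with its length along x.
- blank_rack: Narrow slatted wooden rack, 210 by 110 mm, top of the slats 32 mm above the table, on the other side. Origin on the table below its middle, x along it; the blank lies on it lengthways. Cross slats only at x = +-50 and +-98 mm (14 mm wide) on two rails within 25 mm of the centre line: beside the blank's middle fingers have room down to the table.
- finished: A finished shell, same shape as the shell, already on the drying rack; leave it. Origin under the middle of its dish.
- spanner: Steel spanner, 150 mm, lying on the press bed behind the die; leave it. Origin under its middle.
- knife: Strip-steel cutting knife, a closed rectangle 120 by 70 by 30 mm, flat on the table to the right of the press; leave it. Origin under its centre.
- brush: Glue brush lying on the table in front of the press; leave it.
- mallet: Wooden mallet lying on the left of the bench, head 85 mm across and 48 mm thick; leave it. Origin under its head.
- glue_tin: Plain steel tin, 76 mm diameter, 100 mm tall, to the left of the press; leave it. Origin under its centre.
- rivet_tray: Open grey plastic tray 100 by 140 by 35 mm, on the right; leave it. Origin under its centre.
- gauge_block: Steel block 50 by 90 by 25 mm, on the right; leave it. Origin under its centre.
Mind the look-alikes: they are no part of the job. Of the things like the blank, leave any that is turquoise; of the rest the larger one is meant.

How it is judged:
On the way, in this order (a step that is already met when the one before it is completed fails the run):
1. the head is swung aside to its stop, the shell still in the die (value of joint head above 1.01 rad and z of shell in the frame of die between 0.015 and 0.03 m), for 0.2 s.
2. the shell is lifted clear out of the die (value of joint head above 1.01 rad and z of shell in the frame of die above 0.052 m), for 0.1 s.
3. the shell lies dish down on the free half of the drying rack, let go (x of shell in the frame of drying_rack between -0.04 and 0.04 m and y of shell in the frame of drying_rack between -0.028 and 0.04 m and z of shell in the frame of drying_rack between 0.027 and 0.037 m and angle between shell's own z axis and vertical below 0.06 rad and angle between the y axis of shell and the x axis of drying_rack, either way round below 0.25 rad and linear speed of shell below 0.02 m/s and contact force between the fingers and shell below 0.05 N), for 0.3 s.
4. the blank lies on the die face against the two back pins and the side pin, let go (value of joint head above 1.01 rad and x of blank in the frame of die between -0.003 and 0.002 m and y of blank in the frame of die between -0.003 and 0.002 m and z of blank in the frame of die between 0.037 and 0.0425 m and angle between blank's own z axis and vertical below 0.03 rad and angle between the y axis of blank and the y axis of die, either way round below 0.05 rad and linear speed of blank below 0.02 m/s and contact force between the fingers and blank below 0.05 N), for 0.3 s.
At the end, for the whole second after the job is handed in: Head at its stop (over 1.01 rad). Shell let go, at rest dish down on the drying rack, centre within 40 mm in x and -28 to +40 mm in y of the free place, along the rack's x within 0.25 rad. Blank let go, flat on the die face, within 3 mm of the back and side pins, square within 0.05 rad (all of step 3 and all of step 4); the robot touches nothing.
It fails at once if the shell is dropped or thrown (moves faster than 0.65 m/s with nothing holding it) (contact force between each of the arm, the fingers and shell below 0.02 N and linear speed of shell above 0.65 m/s).
It fails at once if the blank is dropped or thrown (moves faster than 0.65 m/s with nothing holding it) (contact force between each of the arm, the fingers and blank below 0.02 N and linear speed of blank above 0.65 m/s).
It fails at once if the finished shell is pushed more than 20 mm (distance of finished from where it was at the start of the episode above 0.02 m).
It fails at once if another thing on the bench is pushed more than 40 mm or knocked over (distance of any of spanner, knife, brush, mallet, glue_tin, rivet_tray, gauge_block from where it was at the start of the episode above 0.04 m).
It also fails if it takes over 70 s, if anything falls off the work surface, if the arm or the gripper's body presses on something with over 40 N, if the wrist force passes 120 N, or if a joint passes its speed limit or range.

## Robot

A 6-joint arm with a two-finger parallel gripper is mounted at the origin on the work surface. World frame = base frame: x ahead of the robot, y to its left, z up, the work surface at z = 0. Lengths are in m, angles in rad, forces in N, time in s.
With the tool pointing down it reaches from about 0.35 to 0.975 m from the base axis. Payload 4.9 kg.
Tool frame: the origin (TCP) lies at the very end of the fingers, on their centre line; the grasp point (between the pads) lies 19 mm behind it (ctrl.grasp_offset is the distance from the TCP to the grasp point, in m); y points along the fingers, z is the direction in which the jaws open and shut, and the axes are right-handed (so a half turn about y gives the same grasp; the last joint's range is limited). The gripper opens to 85 mm and grips with 20 to 120 N. Pads are 22 mm wide; open, the fingers measure 114 mm over their backs; the gripper's body (76 mm by 85 mm) begins 54 mm behind the grasp point. The pads swing forward as they close: fully open they stand 13 mm farther back than shut.
Start: joints at [-1.455, 0.053, 1.613, -0, 1.476, -0.119], TCP at [0.145, -0.608, 0.231] pointing down, gripper open.
Joint ranges: [-3.01, 3.01], [-1.01, 2.22], [0.06, 2.58], [-1.02, 4.17], [0.09, 2.62], [-3.14, 3.14]. Speed limits (rad/s): [2.57, 2.57, 3.14, 3.14, 3.14, 3.14].

## Interface

Orientations are given as a rotation vector (axis times angle).
In Python, from station import ctrl, eyes, finish_job, find_in, regions_of, pinpoint gives the robot as it stands.
- The arm moves only by the tool play_rows, never from a script. Its argument "moves" is a list of rows, each an object of numbers: "x", "y", "z": the shift along the world's x, y, z in cm; "turn": the turn about the world's z in degrees; "jaw": the finger opening in cm, from 0 to 8.54. A call has 1 to 8 rows; each row shifts and turns the commanded pose from where the row before left it; what a row does not reach is not made up. A row lasts 1/12 s, in which the tool goes at most 41.7 mm and 7.16 degrees, less where a joint would pass 70% of its speed; a pose out of reach is approached as far as the arm can. A call is refused whole if a number of a shift passes 4.17 or a number of a turn 7.16, either way. A call with a gripper value outside its range is refused whole. The fingers move at their own pace and stop on an object; "squeeze" is the grip in N (left out, the last holds). Time passes only in rows, so rows that do not move let the fingers close. It gives the time, the measured TCP pose, the force and the opening at its end, in the units of the state.
- ctrl.get_obs(): the state, without advancing time (a new reading comes with each control period).
- eyes.get_image(name): name is "side" or "top" or "wrist"; returns a dict with "img" (480x640x3 uint8, red, green, blue), "camera_matrix" (3x3 intrinsics, pixels), "cam_to_world" (4x4, takes a point from camera to world coordinates). Camera axes: x right, y up, looking along -z (the intrinsics and any distortion apply to the point x, -y, -z); pixel columns grow to the right and rows downward; lengths in m; the calibration is good to about 2 mm. A picture is of the moment at which its call begins. There is no depth.
- finish_job(): hands the job in, once; it reports no verdict.
Trained networks look in the newest picture that a camera, given by its name, has taken for a name from the list of things; names that differ only in an ending like _2 or _b are one class to them, and where a whole thing is asked for, a point or a joint stands for the part that bears it (a point fixed in the world has none). Each returns a list of dicts, best first, with "score" (0 to 1); they miss things now and then, are a little off and sometimes report something else, mostly with a low value. They report only what shows in the picture. A call takes as long as a camera call. They do not tell look-alikes from the thing itself.
- find_in(camera, query): "point" ([column, row] in pixels, amid what is visible of it).
- regions_of(camera, query): "pixels" (480x640 bool, what is visible of it) and "point" ([column, row] in pixels, amid what is visible of it).
- pinpoint(camera, query): "point" ([column, row] in pixels: a listed point, or the origin of a listed thing).
The state is a dict: "t": time; "q": joint angles; "dq": joint speeds; "effort": joint torques, N m; "tool_pos": TCP position; "tool_rot": TCP orientation; "contact_force": force on the tool from outside, world axes, zero at the start; "wrist_torque": the same for the moment, N m; "opening": finger opening in m.
Only numpy, scipy, OpenCV 4.12 (cv2) and the standard library are available. Lean on these libraries where they do the work, as an engineer would, in place of code of your own. Each camera call takes 0.05 s, during which the arm holds its last target.

## Working session

There is one attempt and no reset: what is moved stays moved. The work goes in short steps, Python scripts to look and compute and a tool call to move; the robot and the scene stay as the last step left them, time stands still between calls to the robot, and variables do not carry over. Pictures are saved under pics/ and viewed, and the job is handed in when it is done.

Besides the shell and the picture viewer there is one more tool, called after "Request:" by a JSON object that holds its "name" and its "arguments". play_rows: Moves the arm, as the interface text tells. Its arguments: {"type":"object","properties":{"moves":{"type":"array"},"squeeze":{"type":"number"}},"required":["moves"]}

```bash
mkdir -p pics; ls
cat > h.py <<'E'
import numpy as np, cv2
from station import ctrl, eyes, finish_job, find_in, regions_of, pinpoint
def snap(c,name=None):
    d=eyes.get_image(c)
    if name: cv2.imwrite(f'pics/{name}.png',d['img'][:,:,::-1])
    return d
def ray(d,p):
    K=np.array(d['camera_matrix']);T=np.array(d['cam_to_world'])
    u=np.linalg.solve(K,[p[0],p[1],1]); v=T[:3,:3]@np.array([u[0],-u[1],-u[2]])
    return T[:3,3],v
def at(d,p,z):
    o,v=ray(d,p); return o+v*(z-o[2])/v[2]
def proj(d,P):
    K=np.array(d['camera_matrix']);T=np.array(d['cam_to_world'])
    c=T[:3,:3].T@(np.array(P)-T[:3,3]); u=K@np.array([c[0],-c[1],-c[2]]); return u[:2]/u[2]
E
python3 - <<'E'
from h import *
np.set_printoptions(precision=4,suppress=True)
for c in ['top','side','wrist']:
    d=snap(c,c+'0'); print(c,d['cam_to_world'],d['camera_matrix'],d.keys())
    for q,z in [('head_grip',.235),('head_axis',.2),('die',.045),('die_face',.085),('shell',.067),('blank',.032),('drying_rack',0),('blank_rack',0),('finished',.032),('knife',0),('glue_tin',0),('mallet',0)]:
        for r in pinpoint(c,q)[:3]: print(q,np.round(r['point'],1),round(r['score'],2),at(d,r['point'],z)[:2])
print(ctrl.get_obs())
E
```

```text
pics
top [[-0.0124  0.9958 -0.0904  0.3346]
 [-0.9999 -0.0113  0.0127 -0.0346]
 [ 0.0116  0.0905  0.9958  1.6359]
 [ 0.      0.      0.      1.    ]] [[576.9687   0.     313.411 ]
 [  0.     576.9687 237.2619]
 [  0.       0.       1.    ]] dict_keys(['img', 'camera_matrix', 'cam_to_world'])
head_grip [317.  244.7] 0.65 [ 0.4435 -0.0611]
die [285.9 219.9] 0.9 [0.5283 0.0208]
shell [284.9 220. ] 0.87 [0.5254 0.0227]
shell [280.3 274.3] 0.19 [0.3772 0.0364]
blank [402.7 264.7] 0.82 [ 0.4007 -0.3028]
blank [452.7 263.7] 0.65 [ 0.4018 -0.4425]
blank [423.5 341.4] 0.61 [ 0.189  -0.3546]
blank_rack [399.1 257.3] 0.81 [ 0.4232 -0.2985]
finished [143.6 261.4] 0.62 [0.4184 0.4163]
knife [375.4 177.3] 0.76 [ 0.6544 -0.2361]
glue_tin [198.3 155.4] 0.94 [0.7234 0.2728]
mallet [165.5 192.6] 0.62 [0.6161 0.3657]
side [[-0.8816  0.4457 -0.155   0.3263]
 [-0.4719 -0.8291  0.2998  0.2909]
 [ 0.0051  0.3375  0.9413  1.2447]
 [ 0.      0.      0.      1.    ]] [[471.0944   0.     311.1443]
 [  0.     471.0944 240.1018]
 [  0.       0.       1.    ]] dict_keys(['img', 'camera_matrix', 'cam_to_world'])
h
[... 829 characters left out ...]
.3177  0.9482  0.3744]
 [ 0.      0.      0.      1.    ]] [[364.6413   0.     319.6391]
 [  0.     364.6413 242.1978]
 [  0.       0.       1.    ]] dict_keys(['img', 'camera_matrix', 'cam_to_world'])
blank [73.7 92.2] 0.87 [ 0.1961 -0.3754]
{'t': 1.95, 'q': array([-1.455 ,  0.0527,  1.6129, -0.    ,  1.476 , -0.119 ]), 'dq': array([-0.0013, -0.0006,  0.0005,  0.0009,  0.    ,  0.0003]), 'effort': array([  0.0004, -39.3671, -37.0451,  -0.0001,   0.0006,  -0.    ]), 'tool_pos': array([ 0.1454, -0.6078,  0.2313]), 'tool_rot': array([-0.2473,  2.0969, -2.0969]), 'contact_force': array([-0.2801, -0.9498,  0.1029]), 'wrist_torque': array([0.0161, 0.0543, 0.0157]), 'opening': 0.08568652092174799}
```

View pics/top0.png

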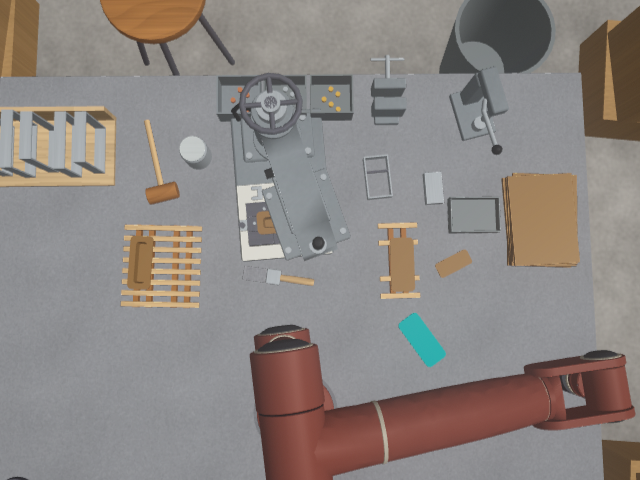

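View pics/side0.png

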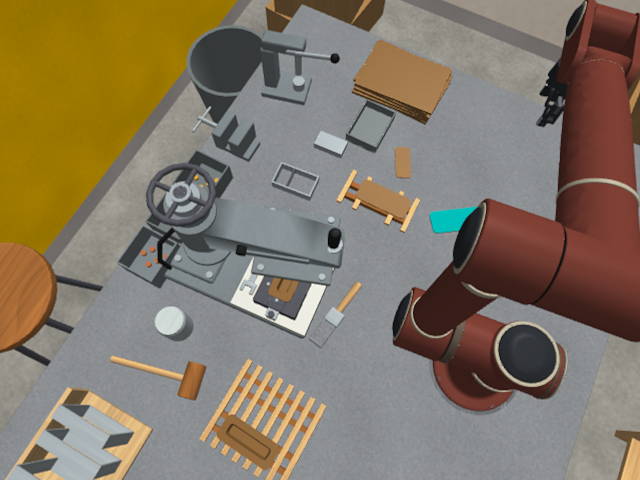

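View pics/wrist0.png

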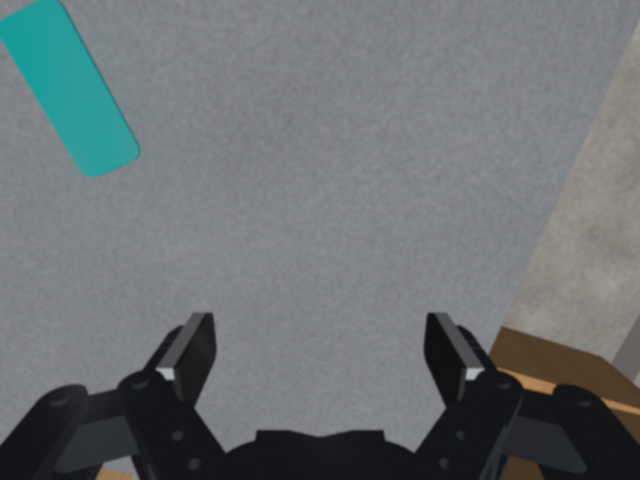

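Run:
```python
from h import *
np.set_printoptions(precision=4,suppress=True)
d=snap('top'); im=d['img'][:,:,::-1]
cv2.imwrite('pics/z1.png',cv2.resize(im[70:320,220:420],None,fx=3,fy=3,interpolation=cv2.INTER_CUBIC)[:600] if 0 else cv2.resize(im[70:270,225:425],(800,800),interpolation=cv2.INTER_CUBIC)[200:800])
cv2.imwrite('pics/z2.png',cv2.resize(im[210:320,110:260],(800,587),interpolation=cv2.INTER_CUBIC))
cv2.imwrite('pics/z3.png',cv2.resize(im[210:310,360:480],(720,600),interpolation=cv2.INTER_CUBIC))
print('wheel',at(d,(270,104),.34))
for q in ['blank','finished','drying_rack','blank_rack','brush']:
  for r in regions_of('top',q)[:2]:
    m=r['pixels'].astype(np.uint8); z={'blank':.037,'finished':.055,'drying_rack':.032,'blank_rack':.032,'brush':.01}[q]
    ys,xs=np.nonzero(m)
    P=np.array([at(d,(x,y),z)[:2] for x,y in zip(xs,ys)],np.float32)
    R=cv2.minAreaRect(P); print(q,round(r['score'],2),len(xs),R)
```

```text
wheel [0.7614 0.0449 0.34  ]
blank 0.95 534 ((0.40268245339393616, -0.44192105531692505), (0.04228579252958298, 0.10149423032999039), 26.662351608276367)
blank 0.7 1366 ((0.19461116194725037, -0.3493203818798065), (0.1500023901462555, 0.0715274065732956), 34.630393981933594)
finished 0.8 1257 ((0.4159875512123108, 0.42047807574272156), (0.06651944667100906, 0.14751696586608887), 85.98094177246094)
drying_rack 0.59 3351 ((0.4058634638786316, 0.36789870262145996), (0.21484747529029846, 0.22623997926712036), 88.40596008300781)
blank_rack 0.94 620 ((0.41273462772369385, -0.2907417118549347), (0.2081746757030487, 0.10935649275779724), 0.8641018867492676)
brush 0.67 772 ((0.37155646085739136, 0.047257423400878906), (0.1980043351650238, 0.04307401552796364), 82.47469329833984)
brush 0.52 15728 ((0.6931948661804199, 0.016154974699020386), (0.5516738891601562, 0.3129242956638336), 4.470652103424072)
```

View pics/z1.png

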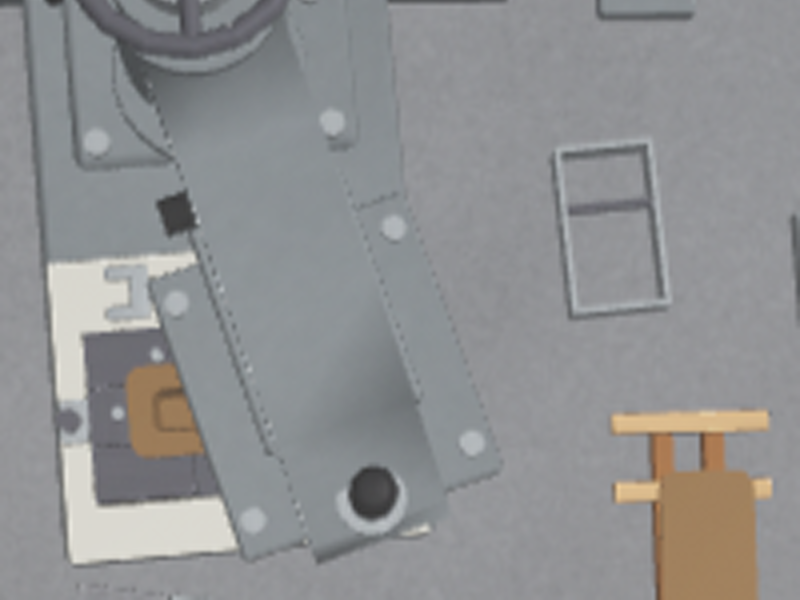

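View pics/z2.png

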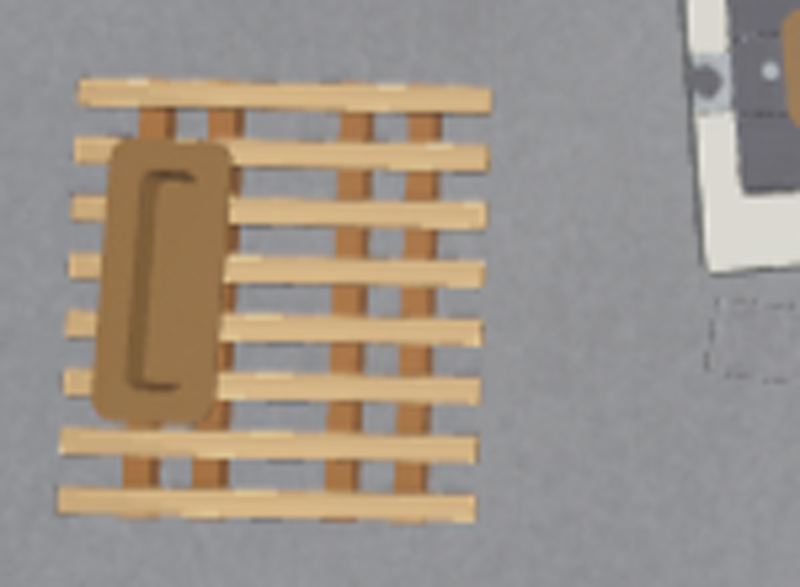

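View pics/z3.png

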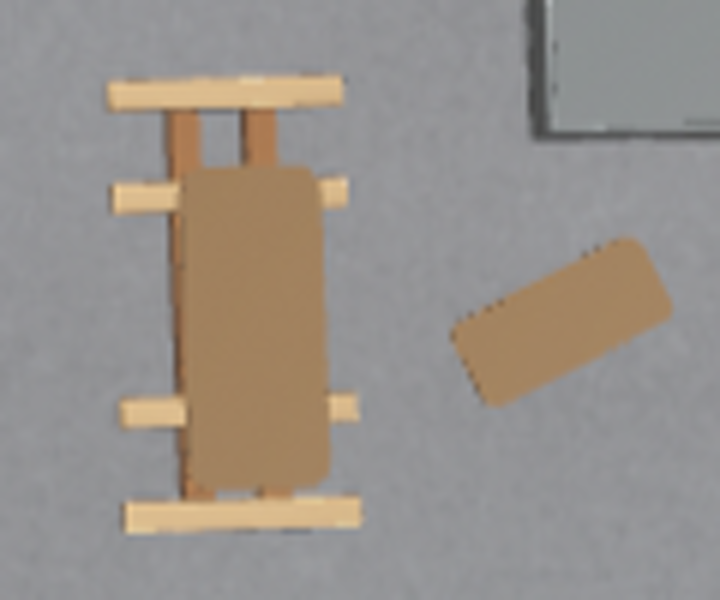

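Run:
```python
from h import *
from scipy.spatial.transform import Rotation as R
np.set_printoptions(precision=4,suppress=True)
o=ctrl.get_obs(); print(o['t']); M=R.from_rotvec(o['tool_rot']).as_matrix(); print(M, np.degrees(np.arctan2(M[1,2],M[0,2])))
for c in ['side']:
    d=snap(c)
    for q in ['head_grip','head_axis','die','shell']:
        print(q,[(np.round(r['point'],1),round(r['score'],2)) for r in pinpoint(c,q)[:3]])
# triangulate hand wheel/hub: column top pixel side (180,192)?
T=snap('top')
def tri(a,pa,b,pb):
    o1,v1=ray(a,pa);o2,v2=ray(b,pb);A=np.c_[v1,-v2];s=np.linalg.lstsq(A,o2-o1,rcond=None)[0];p,q=o1+v1*s[0],o2+v2*s[1];return (p+q)/2,np.linalg.norm(p-q)
print(tri(T,(270.5,102.5),d,(180,191.5)), tri(T,(318.5,242.5),d,(335,232)))
```

```text
2.25
[[-0.9726 -0.      0.2327]
 [-0.2327  0.     -0.9726]
 [ 0.     -1.     -0.    ]] -76.54558317728068
head_grip [(array([332.3, 235.2]), 0.98)]
head_axis [(array([289.5, 279.6]), 0.54)]
die [(array([290.2, 277.9]), 0.7)]
shell [(array([291.4, 274.6]), 0.89), (array([383.1, 198.3]), 0.17)]
(array([0.7595, 0.0431, 0.3606]), np.float64(0.0029845068759707448)) (array([ 0.4484, -0.0639,  0.2632]), np.float64(0.0036384648292460057))
```

Request:
{"name": "play_rows", "arguments": {"moves": [{"x": 1.9, "y": 3.4, "z": 0.8, "jaw": 6}, {"x": 1.9, "y": 3.4, "z": 0.8}, {"x": 1.9, "y": 3.4, "z": 0.8}, {"x": 1.9, "y": 3.4, "z": 0.8}, {"x": 1.9, "y": 3.4, "z": 0.8}, {"x": 1.9, "y": 3.4, "z": 0.8}, {"x": 1.9, "y": 3.4, "z": 0.8, "turn": 2}, {"x": 1.9, "y": 3.4, "z": 0.8, "turn": 3}]}}

```text
invalid input
```

Request:
{"name": "play_rows", "arguments": {"moves": [{"x": 1.9, "y": 3.4, "z": 0.5}, {"x": 1.9, "y": 3.4, "z": 0.5}, {"x": 1.9, "y": 3.4, "z": 0.5}, {"x": 1.9, "y": 3.4}, {"x": 1.9, "y": 3.4}, {"x": 1.9, "y": 3.4}, {"x": 1.9, "y": 3.4}, {"x": 1.9, "y": 3.4}]}}

```text
invalid input
```

Request:
{"name": "play_rows", "arguments": {"moves": [{"x": 1.9, "y": 3.4, "z": 0.8, "turn": 0, "jaw": 6}, {"x": 1.9, "y": 3.4, "z": 0.8, "turn": 0, "jaw": 6}, {"x": 1.9, "y": 3.4, "z": 0.8, "turn": 0, "jaw": 6}, {"x": 1.9, "y": 3.4, "z": 0.8, "turn": 0, "jaw": 6}, {"x": 1.9, "y": 3.4, "z": 0.8, "turn": 0, "jaw": 6}, {"x": 1.9, "y": 3.4, "z": 0.8, "turn": 0, "jaw": 6}, {"x": 1.9, "y": 3.4, "z": 0.8, "turn": 2, "jaw": 6}, {"x": 1.9, "y": 3.4, "z": 0.8, "turn": 3, "jaw": 6}], "squeeze": 25}}

```text
t: 3.22
tool_pos: [0.2979, -0.3341, 0.2958]
tool_rot: [-0.333, 2.046, -2.047]
contact_force: [1.0, 0.5, -0.5]
opening: 0.0602
```

Request:
{"name": "play_rows", "arguments": {"moves": [{"x": 1.9, "y": 3.4, "z": 0.5, "turn": 0, "jaw": 6}, {"x": 1.9, "y": 3.4, "z": 0.5, "turn": 0, "jaw": 6}, {"x": 1.9, "y": 3.4, "z": 0.5, "turn": 0, "jaw": 6}, {"x": 1.9, "y": 3.4, "z": 0, "turn": 0, "jaw": 6}, {"x": 1.9, "y": 3.4, "z": 0, "turn": 0, "jaw": 6}, {"x": 1.9, "y": 3.4, "z": 0, "turn": 0, "jaw": 6}, {"x": 1.9, "y": 3.4, "z": 0, "turn": 0, "jaw": 6}, {"x": 1.8, "y": 3.2, "z": -1, "turn": 0, "jaw": 6}]}}

```text
t: 3.88
tool_pos: [0.4499, -0.064, 0.3028]
tool_rot: [-0.328, 2.043, -2.047]
contact_force: [1.2, -0.7, 0.4]
opening: 0.0598
```

Run:
```python
from h import *
print(ctrl.get_obs()['tool_pos'])
d=snap('wrist','w1'); print(proj(d,(.448,-.064,.263)))
for c in ['top','side']: dd=snap(c); print([at(dd,r['point'],.235)[:2] for r in pinpoint(c,'head_grip')[:2]])
```

```text
[ 0.44989917 -0.06396875  0.3028209 ]
[319.59857434 279.37116891]
[array([ 0.44327908, -0.06056916])]
[]
```

View pics/w1.png

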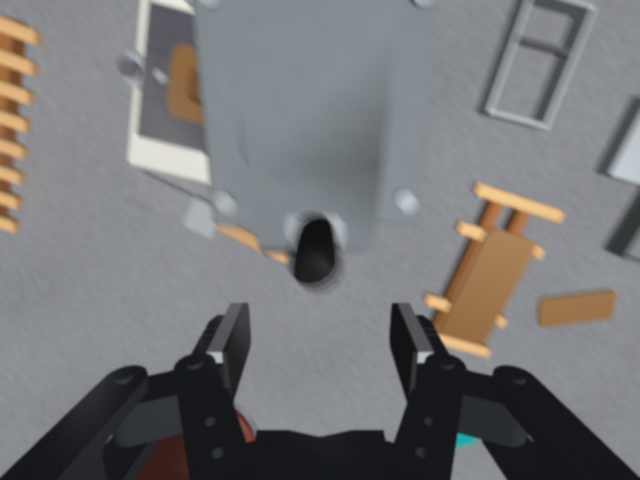

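Request:
{"name": "play_rows", "arguments": {"moves": [{"x": 0.3, "y": 0.1, "z": -3, "turn": 0, "jaw": 6}, {"x": 0, "y": 0, "z": -3.5, "turn": 0, "jaw": 6}, {"x": 0, "y": 0, "z": -3, "turn": 0, "jaw": 6}, {"x": 0, "y": 0, "z": 0, "turn": 0, "jaw": 2.5}, {"x": 0, "y": 0, "z": 0, "turn": 0, "jaw": 2.5}, {"x": 0, "y": 0, "z": 0, "turn": 0, "jaw": 2.5}, {"x": 0, "y": 0, "z": 0, "turn": 0, "jaw": 2.5}], "squeeze": 22}}

```text
t: 4.72
tool_pos: [0.451, -0.0657, 0.2062]
tool_rot: [-0.332, 2.047, -2.049]
contact_force: [-4.0, -1.4, -5.2]
opening: 0.0292
```

Request:
{"name": "play_rows", "arguments": {"moves": [{"x": 0.4, "y": -1.1, "z": 0, "turn": 2, "jaw": 2.5}, {"x": 0.9, "y": -2.1, "z": 0, "turn": 4, "jaw": 2.5}, {"x": 1.0, "y": -2.0, "z": 0, "turn": 4, "jaw": 2.5}, {"x": 1.2, "y": -2.0, "z": 0, "turn": 4, "jaw": 2.5}, {"x": 1.3, "y": -1.9, "z": 0, "turn": 4, "jaw": 2.5}, {"x": 1.5, "y": -1.8, "z": 0, "turn": 4, "jaw": 2.5}, {"x": 1.6, "y": -1.7, "z": 0, "turn": 4, "jaw": 2.5}, {"x": 1.7, "y": -1.6, "z": 0, "turn": 4, "jaw": 2.5}]}}

```text
t: 5.38
tool_pos: [0.5476, -0.2071, 0.2063]
tool_rot: [-0.777, 1.72, -1.715]
contact_force: [-3.6, 7.4, -1.3]
opening: 0.0289
```

Request:
{"name": "play_rows", "arguments": {"moves": [{"x": 1.8, "y": -1.4, "z": 0, "turn": 4, "jaw": 2.5}, {"x": 1.8, "y": -1.3, "z": 0, "turn": 4, "jaw": 2.5}, {"x": 1.4, "y": -0.9, "z": 0, "turn": 3, "jaw": 2.5}, {"x": 1.0, "y": -0.6, "z": 0, "turn": 2, "jaw": 2.5}]}}

```text
t: 5.72
tool_pos: [0.6089, -0.2486, 0.2062]
tool_rot: [-0.93, 1.565, -1.562]
contact_force: [-2.3, 7.8, -4.1]
opening: 0.0291
```

Request:
{"name": "play_rows", "arguments": {"moves": [{"x": 0.6, "y": -0.3, "z": 0, "turn": 1, "jaw": 2.5}, {"x": 0.3, "y": -0.2, "z": 0, "turn": 1, "jaw": 2.5}]}}

```text
t: 5.88
tool_pos: [0.6177, -0.2531, 0.2063]
tool_rot: [-0.952, 1.542, -1.539]
contact_force: [-0.8, 8.3, -4.0]
opening: 0.0289
```

Request:
{"name": "play_rows", "arguments": {"moves": [{"x": 0.7, "y": -0.3, "z": 0, "turn": 1, "jaw": 2.5}, {"x": 0.7, "y": -0.3, "z": 0, "turn": 1, "jaw": 2.5}]}}

```text
t: 6.05
tool_pos: [0.62, -0.2538, 0.2056]
tool_rot: [-0.996, 1.55, -1.492]
contact_force: [-67.3, 34.0, 25.0]
opening: 0.0287
```

Request:
{"name": "play_rows", "arguments": {"moves": [{"x": -0.9, "y": 0.4, "z": 0, "turn": -2, "jaw": 2.5}, {"x": 0, "y": 0, "z": 0, "turn": 0, "jaw": 6}, {"x": 0, "y": 0, "z": 0, "turn": 0, "jaw": 6}, {"x": 0, "y": 0, "z": 0, "turn": 0, "jaw": 6}, {"x": 0, "y": 0, "z": 3.5, "turn": 0, "jaw": 6}, {"x": 0, "y": 0, "z": 3.5, "turn": 0, "jaw": 6}, {"x": 0, "y": 0, "z": 3.0, "turn": 0, "jaw": 6}]}}

```text
t: 6.63
tool_pos: [0.622, -0.2566, 0.3085]
tool_rot: [-0.952, 1.539, -1.544]
contact_force: [0.2, 0.2, 1.1]
opening: 0.0603
```

```bash
cat > m.py <<'E'
from h import *
np.set_printoptions(precision=4,suppress=True)
print(ctrl.get_obs()['t'])
import sys
k=sys.argv[1]
for c in ['top','side']:
    d=snap(c,c+k)
    for q,z in [('head_grip',.235),('die',.045),('die_face',.085),('shell',.067),('drying_rack',0),('finished',.032)]:
        for r in pinpoint(c,q)[:2]: print(c,q,np.round(r['point'],1),round(r['score'],2),at(d,r['point'],z)[:2])
    for r in regions_of(c,'shell')[:2]:
        ys,xs=np.nonzero(r['pixels']);P=np.array([at(d,(x,y),.09)[:2] for x,y in zip(xs,ys)],np.float32);print(c,'shellreg',r['score'],cv2.minAreaRect(P))
    if c=='top':
        cv2.imwrite(f'pics/zt{k}.png',cv2.resize(d['img'][150:270,220:380,::-1],(800,600),interpolation=cv2.INTER_CUBIC))
    else: cv2.imwrite(f'pics/zs{k}.png',cv2.resize(d['img'][220:340,210:370,::-1],(800,600),interpolation=cv2.INTER_CUBIC))
E
python3 m.py 2
```

```text
6.6333
top head_grip [391.  175.8] 0.96 [ 0.6118 -0.2458]
top die [286.1 219.9] 0.93 [0.5283 0.0202]
top die [143.6 259.4] 0.34 [0.4232 0.4127]
top die_face [283.2 219.3] 0.64 [0.5251 0.0267]
top shell [283.5 220.8] 0.65 [0.5232 0.0266]
top drying_rack [184.8 267.9] 0.88 [0.4003 0.309 ]
top drying_rack [402.  263.9] 0.58 [ 0.4043 -0.3062]
top finished [140.6 260.5] 0.87 [0.421  0.4246]
top finished [397.8 259.5] 0.39 [ 0.4153 -0.2895]
top shellreg 0.76 ((0.5205543041229248, 0.025203462690114975), (0.06251243501901627, 0.1455148607492447), 4.740901470184326)
side head_grip [308.3 144. ] 0.56 [ 0.6171 -0.2485]
side die [290.9 275.7] 0.84 [0.5238 0.0218]
side die_face [286.7 275.7] 0.8 [0.5267 0.0359]
side shell [291.6 277.4] 0.95 [0.5164 0.0299]
side drying_rack [275.7 402.4] 0.81 [0.4061 0.316 ]
side finished [250.  444.5] 0.82 [0.411  0.4259]
side shellreg 0.9 ((0.5224148035049438, 0.025467753410339355), (0.06370943784713745, 0.1477140188217163), 3.6059646606445312)
```

View pics/zt2.png

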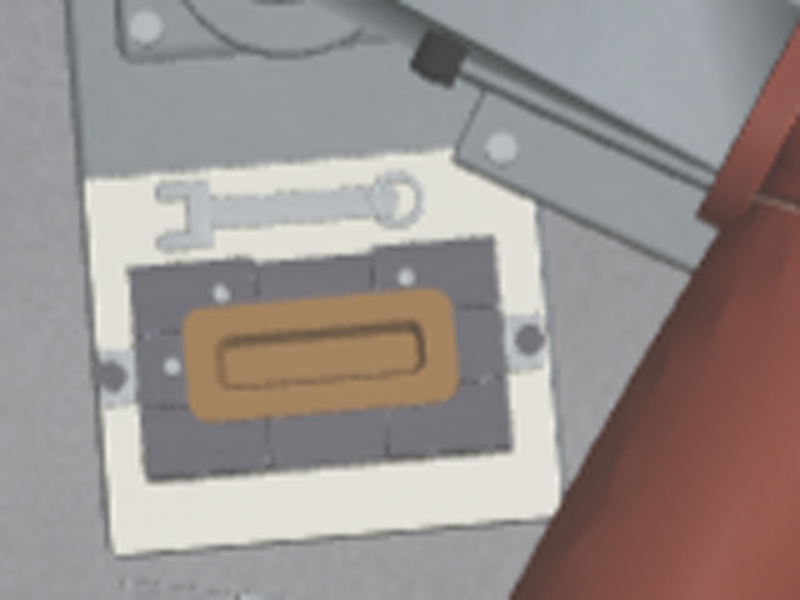

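View pics/zs2.png

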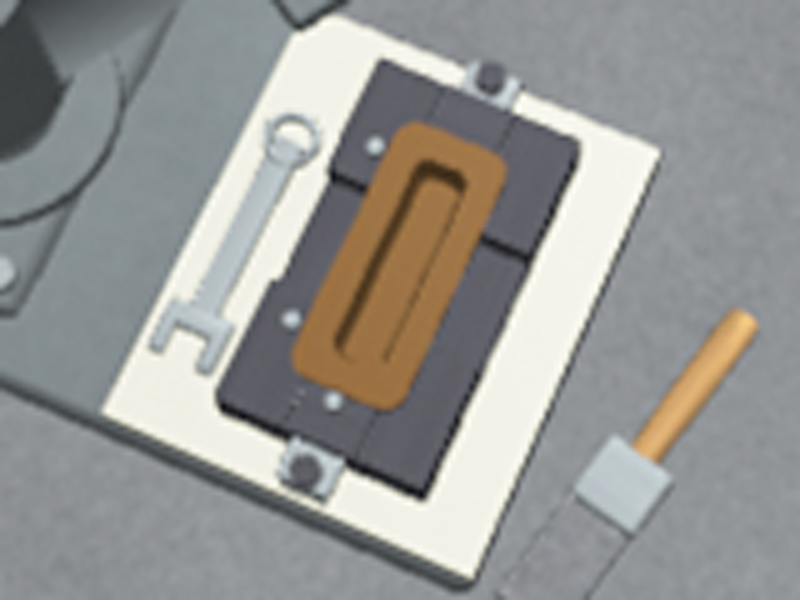

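Request:
{"name": "play_rows", "arguments": {"moves": [{"x": -1.3, "y": 3.5, "z": 0, "turn": 4, "jaw": 8.5}, {"x": -1.3, "y": 3.5, "z": 0, "turn": 4, "jaw": 8.5}, {"x": -1.3, "y": 3.5, "z": 0, "turn": 4, "jaw": 8.5}, {"x": -1.3, "y": 3.5, "z": 0, "turn": 4, "jaw": 8.5}, {"x": -1.2, "y": 3.5, "z": -1.5, "turn": 4, "jaw": 8.5}, {"x": -1.2, "y": 3.5, "z": -1.5, "turn": 4, "jaw": 8.5}, {"x": -1.2, "y": 3.5, "z": -1.5, "turn": 4, "jaw": 8.5}, {"x": -1.2, "y": 3.5, "z": -1.5, "turn": 3, "jaw": 8.5}]}}

```text
t: 8.1
tool_pos: [0.5206, 0.0257, 0.2451]
tool_rot: [-1.245, 1.149, -1.15]
contact_force: [0.1, 0.4, -0.1]
opening: 0.0851
```

Request:
{"name": "play_rows", "arguments": {"moves": [{"x": 0, "y": 0.2, "z": -4, "turn": 0, "jaw": 8.5}, {"x": 0, "y": 0, "z": -3, "turn": 0, "jaw": 8.5}, {"x": 0, "y": 0, "z": 0, "turn": 0, "jaw": 8.5}]}}

```text
t: 8.35
tool_pos: [0.5167, 0.0274, 0.1681]
tool_rot: [-1.253, 1.16, -1.144]
contact_force: [-0.8, -0.0, -2.0]
opening: 0.085
```

Run:
```python
from h import *
from scipy.spatial.transform import Rotation as R
np.set_printoptions(precision=4,suppress=True)
o=ctrl.get_obs();M=R.from_rotvec(o['tool_rot']).as_matrix();print(o['t'],o['q'],o['tool_pos'],'jaw',np.degrees(np.arctan2(M[1,2],M[0,2])))
d=snap('wrist','w3')
for q,z in [('die_face',.085),('shell',.067),('die',.045)]:
    print(q,[(r['point'],r['score'],at(d,r['point'],z)[:2]) for r in pinpoint('wrist',q)[:2]])
for r in regions_of('wrist','shell')[:2]:
        ys,xs=np.nonzero(r['pixels']);P=np.array([at(d,(x,y),.09)[:2] for x,y in zip(xs,ys)],np.float32);print('shellreg',r['score'],cv2.minAreaRect(P))
```

```text
8.35 [-0.0908 -0.1515  1.917  -0.0001  1.3882 -0.1702] [0.5167 0.0274 0.1681] jaw 4.548133593384421
die_face []
shell [([332.3, 249.8], 0.65, array([0.5239, 0.0228]))]
die []
shellreg 0.85 ((0.5217857956886292, 0.024583902209997177), (0.062150988727808, 0.14670896530151367), 4.524410724639893)
```

View pics/w3.png

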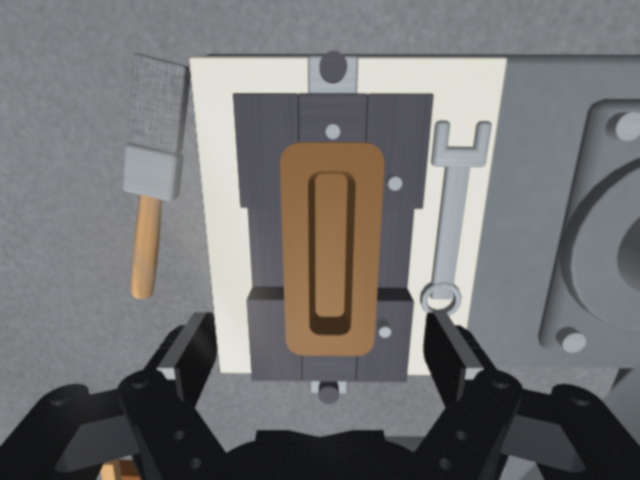

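Request:
{"name": "play_rows", "arguments": {"moves": [{"x": 0.5, "y": -0.3, "z": -2.7, "turn": 0, "jaw": 8.5}, {"x": 0, "y": 0, "z": -3.0, "turn": 0, "jaw": 8.5}, {"x": 0, "y": 0, "z": -2.5, "turn": 0, "jaw": 8.5}, {"x": 0, "y": 0, "z": -1.5, "turn": 0, "jaw": 8.5}, {"x": 0, "y": 0, "z": -0.5, "turn": 0, "jaw": 8.5}, {"x": 0, "y": 0, "z": 0, "turn": 0, "jaw": 8.5}]}}

```text
t: 9.1
tool_pos: [0.5268, 0.0228, 0.0736]
tool_rot: [-1.245, 1.152, -1.152]
contact_force: [0.8, 0.1, -0.0]
opening: 0.0851
```

Request:
{"name": "play_rows", "arguments": {"moves": [{"x": 0, "y": 0, "z": 0, "turn": 0, "jaw": 5.5}, {"x": 0, "y": 0, "z": 0, "turn": 0, "jaw": 5.5}, {"x": 0, "y": 0, "z": 0, "turn": 0, "jaw": 5.5}, {"x": 0, "y": 0, "z": 0, "turn": 0, "jaw": 5.5}, {"x": 0, "y": 0, "z": 0, "turn": 0, "jaw": 5.5}], "squeeze": 30}}

```text
t: 9.52
tool_pos: [0.5253, 0.0227, 0.0759]
tool_rot: [-1.249, 1.154, -1.15]
contact_force: [-12.9, -1.9, 10.7]
opening: 0.0612
```

Run:
```python
from h import *
np.set_printoptions(precision=4,suppress=True)
d=snap('top','t4'); cv2.imwrite('pics/zt4.png',cv2.resize(d['img'][150:270,220:380,::-1],(800,600),interpolation=cv2.INTER_CUBIC))
for r in regions_of('top','head')[:1]: print(r['score'],r['point'])
for r in pinpoint('top','head_grip')[:1]: print(r['score'],at(d,r['point'],.235))
```

```text
0.84 [342.5, 156.8]
```

View pics/zt4.png

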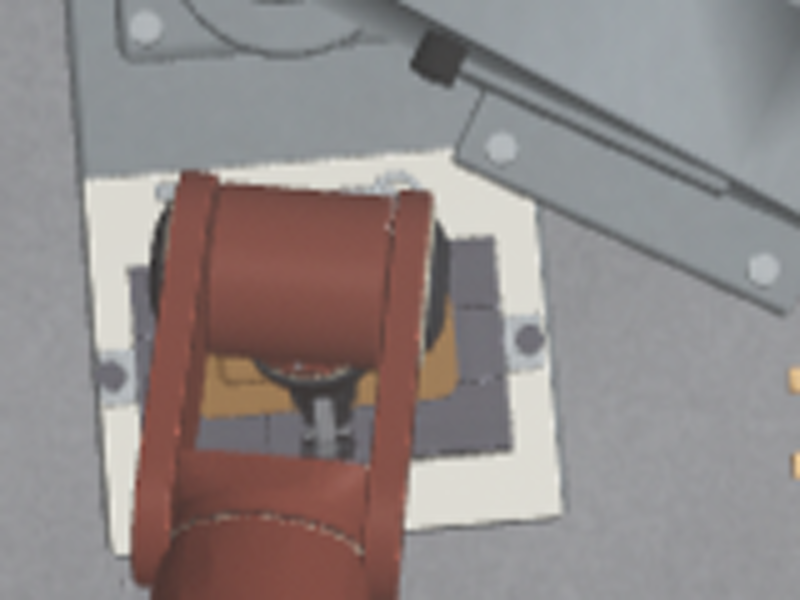

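Request:
{"name": "play_rows", "arguments": {"moves": [{"x": 0, "y": 0, "z": 0, "turn": 0, "jaw": 8.5}, {"x": 0, "y": 0, "z": 0, "turn": 0, "jaw": 8.5}, {"x": -0.5, "y": 0.2, "z": -0.4, "turn": 0, "jaw": 8.5}, {"x": 0, "y": 0, "z": -0.3, "turn": 0, "jaw": 8.5}, {"x": 0, "y": 0, "z": 0, "turn": 0, "jaw": 8.5}, {"x": 0, "y": 0, "z": 0, "turn": 0, "jaw": 8.5}]}}

```text
t: 10.17
tool_pos: [0.5211, 0.0253, 0.066]
tool_rot: [-1.245, 1.152, -1.151]
contact_force: [-0.6, 0.2, 0.7]
opening: 0.085
```

Request:
{"name": "play_rows", "arguments": {"moves": [{"x": 0, "y": 0, "z": 0, "turn": 0, "jaw": 5.5}, {"x": 0, "y": 0, "z": 0, "turn": 0, "jaw": 5.5}, {"x": 0, "y": 0, "z": 0, "turn": 0, "jaw": 5.5}, {"x": 0, "y": 0, "z": 0, "turn": 0, "jaw": 5.5}, {"x": 0, "y": 0, "z": 0, "turn": 0, "jaw": 5.5}], "squeeze": 30}}

```text
t: 10.58
tool_pos: [0.5219, 0.0251, 0.0668]
tool_rot: [-1.244, 1.151, -1.152]
contact_force: [-0.2, 0.1, 1.3]
opening: 0.061
```

Request:
{"name": "play_rows", "arguments": {"moves": [{"x": 0, "y": 0, "z": 0.5, "turn": 0, "jaw": 5.5}, {"x": 0, "y": 0, "z": 1.0, "turn": 0, "jaw": 5.5}, {"x": 0, "y": 0, "z": 1.5, "turn": 0, "jaw": 5.5}, {"x": 0, "y": 0, "z": 2.0, "turn": 0, "jaw": 5.5}, {"x": 0, "y": 0, "z": 2.0, "turn": 0, "jaw": 5.5}, {"x": 0, "y": 0, "z": 2.0, "turn": 0, "jaw": 5.5}, {"x": 0, "y": 0, "z": 1.0, "turn": 0, "jaw": 5.5}]}}

```text
t: 11.17
tool_pos: [0.5226, 0.025, 0.1699]
tool_rot: [-1.242, 1.148, -1.154]
contact_force: [-0.1, -0.5, 0.1]
opening: 0.0612
```

Run:
```python
from h import *
np.set_printoptions(precision=4,suppress=True)
d=snap('wrist','w5');s=snap('side','s5');t=snap('top','t5')
cv2.imwrite('pics/zt5.png',cv2.resize(t['img'][210:320,110:260,::-1],(800,587),interpolation=cv2.INTER_CUBIC))
for c,dd in [('top',t),('side',s)]:
  for q,z in [('drying_rack',0),('finished',.032)]:
    print(c,q,[(round(r['score'],2),at(dd,r['point'],z)[:2]) for r in pinpoint(c,q)[:2]])
  for r in regions_of(c,'finished')[:2]:
    ys,xs=np.nonzero(r['pixels']);P=np.array([at(dd,(x,y),.055)[:2] for x,y in zip(xs,ys)],np.float32);print(r['score'],cv2.minAreaRect(P))
  for r in regions_of(c,'drying_rack')[:2]:
    ys,xs=np.nonzero(r['pixels']);P=np.array([at(dd,(x,y),.032)[:2] for x,y in zip(xs,ys)],np.float32);print('rack',r['score'],cv2.minAreaRect(P))
```

```text
top drying_rack [(0.82, array([0.393 , 0.3092])), (0.37, array([ 0.4051, -0.3085]))]
top finished [(0.81, array([0.4262, 0.4156])), (0.19, array([0.5288, 0.0251]))]
0.78 ((0.4150281548500061, 0.4204447865486145), (0.06640399247407913, 0.1454114317893982), 86.87846374511719)
0.42 ((0.6120680570602417, -0.3895221948623657), (0.09440728276968002, 0.05571240931749344), 1.8438262939453125)
rack 0.97 ((0.40605318546295166, 0.3674129843711853), (0.21555744111537933, 0.23153384029865265), 88.4055404663086)
rack 0.33 ((0.7170946002006531, -0.10267466306686401), (0.4330406188964844, 0.19650200009346008), 63.91150665283203)
side drying_rack [(0.75, array([0.4098, 0.3191])), (0.34, array([ 0.6323, -0.4078]))]
side finished [(0.68, array([0.4166, 0.416 ]))]
0.55 ((0.4161970019340515, 0.41990429162979126), (0.06412336230278015, 0.1471085399389267), 86.62638854980469)
0.25 ((0.5482385754585266, -0.009563885629177094), (0.07343332469463348, 0.1686159074306488), 2.8759913444519043)
rack 0.75 ((0.4070863723754883, 0.36855578422546387), (0.21454469859600067, 0.22741995751857758), 88.2966079711914)
rack 0.39 ((0.6675451993942261, -0.016981810331344604), (0.5175226926803589, 0.5753456354141235), 43.27760314941406)
```

View pics/w5.png

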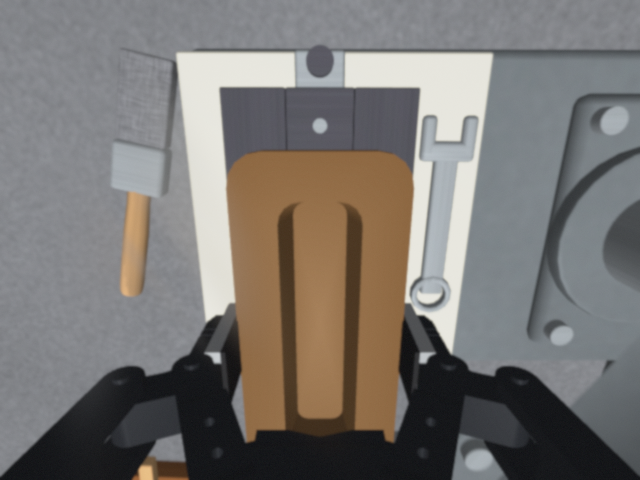

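View pics/s5.png

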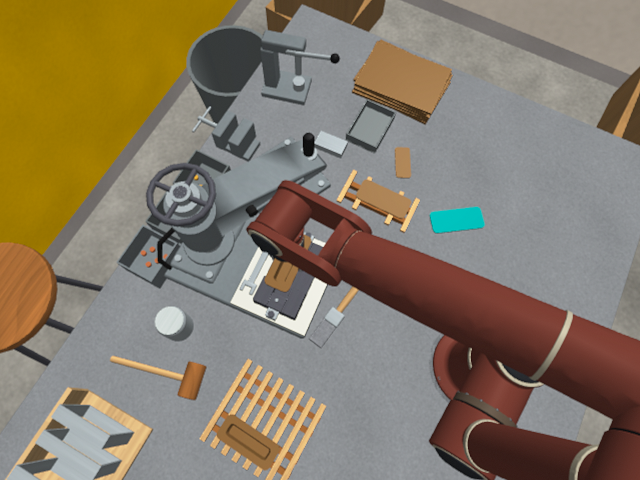

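Request:
{"name": "play_rows", "arguments": {"moves": [{"x": -0.5, "y": 1.2, "z": 0.5, "turn": 4, "jaw": 5.5}, {"x": -0.9, "y": 2.4, "z": 0, "turn": 7, "jaw": 5.5}, {"x": -1, "y": 2.4, "z": 0, "turn": 7, "jaw": 5.5}, {"x": -1, "y": 2.4, "z": 0, "turn": 7, "jaw": 5.5}, {"x": -1, "y": 2.4, "z": 0, "turn": 7, "jaw": 5.5}, {"x": -1, "y": 2.4, "z": 0, "turn": 7, "jaw": 5.5}, {"x": -1, "y": 2.4, "z": 0, "turn": 7, "jaw": 5.5}, {"x": -1, "y": 2.4, "z": 0, "turn": 7, "jaw": 5.5}]}}

```text
t: 12.38
tool_pos: [0.4467, 0.2062, 0.1711]
tool_rot: [-1.526, 0.441, -0.44]
contact_force: [0.0, -0.6, -0.2]
opening: 0.061
```

Request:
{"name": "play_rows", "arguments": {"moves": [{"x": -1, "y": 2.4, "z": 0, "turn": 7, "jaw": 5.5}, {"x": -1, "y": 2.4, "z": 0, "turn": 7, "jaw": 5.5}, {"x": -1, "y": 2.4, "z": 0, "turn": 7, "jaw": 5.5}, {"x": -1, "y": 2.4, "z": 0, "turn": 7, "jaw": 5.5}, {"x": 0, "y": 1, "z": 0, "turn": 3, "jaw": 5.5}, {"x": 0, "y": 0, "z": 0, "turn": 0, "jaw": 5.5}, {"x": 0, "y": 0, "z": 0, "turn": 0, "jaw": 5.5}]}}

```text
t: 12.97
tool_pos: [0.4072, 0.3112, 0.171]
tool_rot: [-1.571, 0.022, -0.021]
contact_force: [0.3, -0.5, -1.4]
opening: 0.061
```

Run:
```python
from h import *
from scipy.spatial.transform import Rotation as R
o=ctrl.get_obs();M=R.from_rotvec(o['tool_rot']).as_matrix();print(o['t'],o['q'],o['tool_pos'],'jaw',np.degrees(np.arctan2(M[1,2],M[0,2])))
d=snap('wrist','w6')
```

```text
12.9667 [ 5.07615988e-01 -1.74794501e-01  1.93251758e+00 -4.98967484e-04
  1.38455808e+00 -1.03576221e+00] [0.40719516 0.31124471 0.17102598] jaw 88.43436777507307
```

View pics/w6.png

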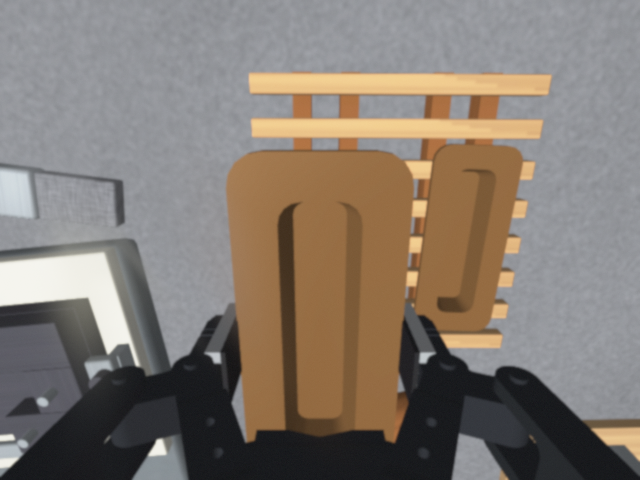

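Request:
{"name": "play_rows", "arguments": {"moves": [{"x": 0, "y": 0, "z": -2, "turn": 0, "jaw": 5.5}, {"x": 0, "y": 0, "z": -3, "turn": 0, "jaw": 5.5}, {"x": 0, "y": 0, "z": -3, "turn": 0, "jaw": 5.5}, {"x": 0, "y": 0, "z": -2.5, "turn": 0, "jaw": 5.5}, {"x": 0, "y": 0, "z": -1.7, "turn": 0, "jaw": 5.5}, {"x": 0, "y": 0, "z": -1.0, "turn": 0, "jaw": 5.5}, {"x": 0, "y": 0, "z": -0.3, "turn": 0, "jaw": 5.5}, {"x": 0, "y": 0, "z": 0, "turn": 0, "jaw": 5.5}]}}

```text
t: 13.68
tool_pos: [0.4075, 0.3105, 0.036]
tool_rot: [-1.571, 0.023, -0.022]
contact_force: [0.2, 0.3, -0.6]
opening: 0.0611
```

Request:
{"name": "play_rows", "arguments": {"moves": [{"x": 0, "y": 0, "z": -0.3, "turn": 0, "jaw": 5.5}, {"x": 0, "y": 0, "z": 0, "turn": 0, "jaw": 5.5}, {"x": 0, "y": 0, "z": 0, "turn": 0, "jaw": 5.5}]}}

```text
t: 13.93
tool_pos: [0.4083, 0.3116, 0.0345]
tool_rot: [-1.57, 0.02, -0.023]
contact_force: [0.3, -0.9, -0.8]
opening: 0.0609
```

Request:
{"name": "play_rows", "arguments": {"moves": [{"x": 0, "y": 0, "z": -0.2, "turn": 0, "jaw": 5.5}, {"x": 0, "y": 0, "z": 0, "turn": 0, "jaw": 5.5}, {"x": 0, "y": 0, "z": 0, "turn": 0, "jaw": 5.5}]}}

```text
t: 14.18
tool_pos: [0.4078, 0.3114, 0.0318]
tool_rot: [-1.57, 0.02, -0.022]
contact_force: [0.7, -0.9, 0.5]
opening: 0.0611
```

Request:
{"name": "play_rows", "arguments": {"moves": [{"x": 0, "y": 0, "z": -0.1, "turn": 0, "jaw": 5.5}, {"x": 0, "y": 0, "z": 0, "turn": 0, "jaw": 5.5}, {"x": 0, "y": 0, "z": 0, "turn": 0, "jaw": 7.2}, {"x": 0, "y": 0, "z": 0, "turn": 0, "jaw": 7.2}, {"x": 0, "y": 0, "z": 0, "turn": 0, "jaw": 7.2}, {"x": 0, "y": 0, "z": 1, "turn": 0, "jaw": 7.2}, {"x": 0, "y": 0, "z": 3, "turn": 0, "jaw": 7.2}, {"x": 0, "y": 0, "z": 4, "turn": 0, "jaw": 7.2}]}}

```text
t: 14.85
tool_pos: [0.4047, 0.3096, 0.1078]
tool_rot: [-1.575, 0.027, -0.016]
contact_force: [1.2, 0.7, -0.2]
opening: 0.0719
```

Request:
{"name": "play_rows", "arguments": {"moves": [{"x": 0, "y": -2, "z": 3.5, "turn": 0, "jaw": 8.5}, {"x": 0, "y": -3.5, "z": 2, "turn": -3, "jaw": 8.5}, {"x": 0, "y": -4, "z": 0, "turn": -7, "jaw": 8.5}, {"x": 0, "y": -4, "z": 0, "turn": -7, "jaw": 8.5}, {"x": 0, "y": -4, "z": 0, "turn": -7, "jaw": 8.5}, {"x": 0, "y": -4, "z": 0, "turn": -7, "jaw": 8.5}]}}

```text
t: 15.35
tool_pos: [0.4071, 0.0947, 0.1663]
tool_rot: [-1.523, 0.448, -0.45]
contact_force: [0.3, -0.3, -0.1]
opening: 0.0846
```

Run:
```python
from h import *
o=ctrl.get_obs(); print(o['t'],o['tool_pos'])
t=snap('top','t7');s=snap('side','s7')
cv2.imwrite('pics/zt7.png',cv2.resize(t['img'][200:320,100:260,::-1],(800,600),interpolation=cv2.INTER_CUBIC))
cv2.imwrite('pics/zs7.png',cv2.resize(s['img'][330:480,180:380,::-1],(800,600),interpolation=cv2.INTER_CUBIC))
for c,dd in [('top',t),('side',s)]:
  for q in ['shell','blank','blank_rack']:
   for r in regions_of(c,q)[:3]:
    ys,xs=np.nonzero(r['pixels']);P=np.array([at(dd,(x,y),{'shell':.055,'blank':.037,'blank_rack':.032}[q])[:2] for x,y in zip(xs,ys)],np.float32);print(c,q,round(r['score'],2),np.round(np.concatenate([np.ravel(a) for a in cv2.minAreaRect(P)]),4))
```

```text
15.35 [0.4070988  0.09467752 0.1662745 ]
top shell 0.81 [4.06500e-01 3.11500e-01 6.36000e-02 1.43000e-01 8.81073e+01]
top blank 0.81 [ 0.1946 -0.3488  0.1477  0.0679 34.3011]
top blank 0.68 [ 4.01400e-01 -3.00200e-01  6.70000e-02  1.47600e-01  8.85981e+01]
top blank 0.61 [ 0.4033 -0.443   0.0456  0.1017 25.6047]
top blank_rack 0.77 [ 0.414  -0.2898  0.2102  0.1063  1.8829]
side shell 0.77 [4.08200e-01 3.12100e-01 6.07000e-02 1.46400e-01 8.89198e+01]
side blank 0.89 [ 4.04800e-01 -3.00000e-01  6.76000e-02  1.45500e-01  8.90673e+01]
side blank 0.73 [ 0.1981 -0.338   0.1472  0.0668 35.3348]
side blank 0.67 [ 0.4056 -0.4318  0.0436  0.0994 24.7163]
side blank_rack 0.94 [ 0.4161 -0.2897  0.2096  0.113   0.8555]
side blank_rack 0.32 [0.6112 0.043  0.0386 0.1412 1.6601]
side blank_rack 0.17 [0.5402 0.0184 0.1075 0.2574 5.7898]
```

View pics/zs7.png

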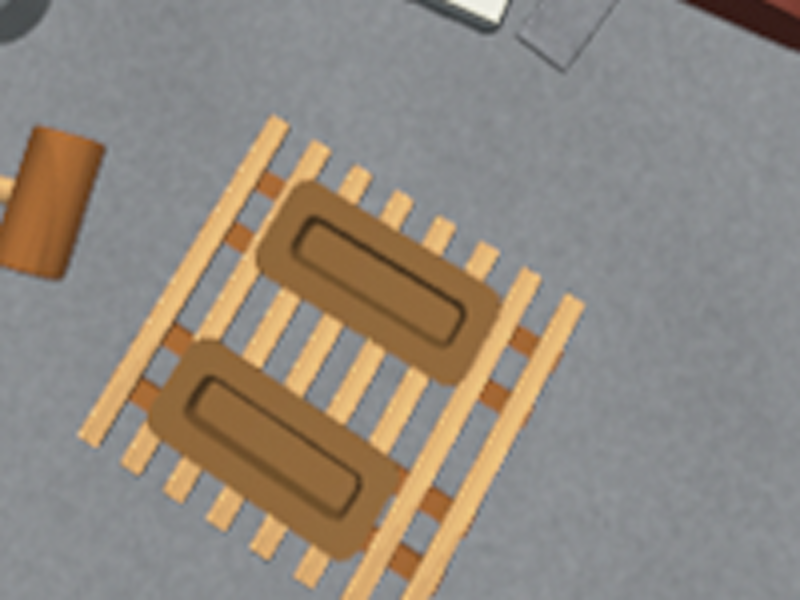

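View pics/t7.png

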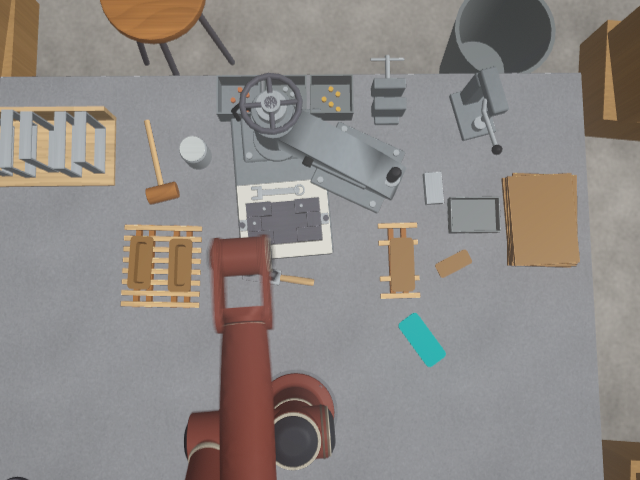

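Request:
{"name": "play_rows", "arguments": {"moves": [{"x": 1.4, "y": -0.9, "z": 1, "turn": -7, "jaw": 8.5}, {"x": 1.4, "y": -0.9, "z": 1, "turn": -7, "jaw": 8.5}, {"x": 1.4, "y": -0.9, "z": 0, "turn": -7, "jaw": 8.5}, {"x": 1.4, "y": -0.9, "z": 0, "turn": -7, "jaw": 8.5}, {"x": 1.4, "y": -0.9, "z": 0, "turn": -7, "jaw": 8.5}, {"x": 1.4, "y": -0.9, "z": 0, "turn": -7, "jaw": 8.5}, {"x": 1.4, "y": -0.9, "z": 0, "turn": -7, "jaw": 8.5}, {"x": 1.2, "y": -0.5, "z": 0, "turn": -4, "jaw": 8.5}]}}

```text
t: 16.42
tool_pos: [0.5183, 0.029, 0.185]
tool_rot: [-1.244, 1.154, -1.153]
contact_force: [0.2, -0.0, -0.3]
opening: 0.085
```

Request:
{"name": "play_rows", "arguments": {"moves": [{"x": 0, "y": 0, "z": 0, "turn": 0, "jaw": 8.5}, {"x": 0, "y": 0, "z": 0, "turn": 0, "jaw": 8.5}, {"x": 0, "y": 0, "z": 0, "turn": 0, "jaw": 8.5}]}}

```text
t: 16.67
tool_pos: [0.5169, 0.0293, 0.1849]
tool_rot: [-1.247, 1.15, -1.149]
contact_force: [-0.7, 0.6, 0.2]
opening: 0.0851
```

Run:
```python
from h import *
import pickle
o=ctrl.get_obs(); print(o['t'],o['tool_pos'],o['dq'])
d=snap('wrist','w8'); pickle.dump(d,open('w8.pkl','wb'))
pickle.dump(snap('side'),open('s8.pkl','wb'))
for q,z in [('die_face',.085),('die',.045)]:
    print(q,[(r['point'],r['score'],at(d,r['point'],z)[:2]) for r in pinpoint('wrist',q)[:2]])
```

```text
16.6667 [0.51689831 0.02930051 0.18492958] [-0.00270102 -0.01543205  0.01169197  0.00083879 -0.00230938  0.00628658]
die_face [([327.0, 248.0], 0.61, array([0.52127016, 0.026029  ]))]
die [([328.8, 230.4], 0.66, array([0.52335069, 0.02716836]))]
```

View pics/w8.png

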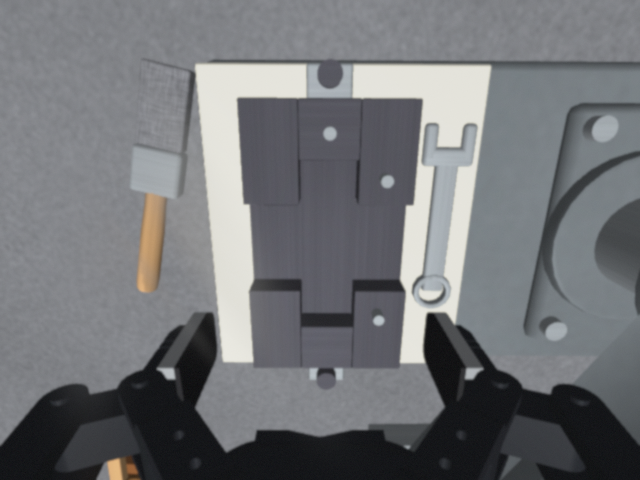

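Run:
```python
from h import *
import pickle
from scipy.optimize import least_squares
np.set_printoptions(precision=4,suppress=True)
d=pickle.load(open('w8.pkl','rb')); g=cv2.cvtColor(d['img'],cv2.COLOR_RGB2GRAY)
pins=[]
for (u,v) in [(330,133),(388,181),(378,320)]:
    w=g[v-9:v+10,u-9:u+10].astype(float); m=(w>130)
    ys,xs=np.nonzero(m); pins.append((u-9+xs.mean(),v-9+ys.mean())); print(pins[-1],m.sum())
W=np.array([at(d,p,.096)[:2] for p in pins]); L=np.array([[0,.079],[.037,.05],[.037,-.05]])
print(W)
def f(p):
    c,s=np.cos(p[2]),np.sin(p[2]); return ((L@np.array([[c,s],[-s,c]]))+p[:2]-W).ravel()
r=least_squares(f,[.52,.026,.07]); print(r.x,np.degrees(r.x[2]),r.fun*1000)
s=pickle.load(open('s8.pkl','rb')); cv2.imwrite('pics/s8z.png',cv2.resize(s['img'][225:335,220:360,::-1],(763,600),interpolation=cv2.INTER_CUBIC))
for l in L:
    c,sn=np.cos(r.x[2]),np.sin(r.x[2]); P=[r.x[0]+c*l[0]-sn*l[1],r.x[1]+sn*l[0]+c*l[1],.096]; q=proj(s,P); print((q-[220,225])*5.45)
```

```text
(np.float64(329.5298013245033), np.float64(133.3774834437086)) 151
(np.float64(387.1666666666667), np.float64(181.3181818181818)) 132
(np.float64(378.4639175257732), np.float64(320.2886597938144)) 97
[[ 0.5157  0.1039]
 [ 0.5549  0.0778]
 [ 0.5627 -0.0223]]
[0.5219 0.025  0.0775] 4.441649363229143 [ 0.0445 -0.1645  0.0303 -0.1174 -0.0748  0.2819]
[310.6105 408.0501]
[264.4959 319.3253]
[355.6703 130.7823]
```

View pics/s8z.png

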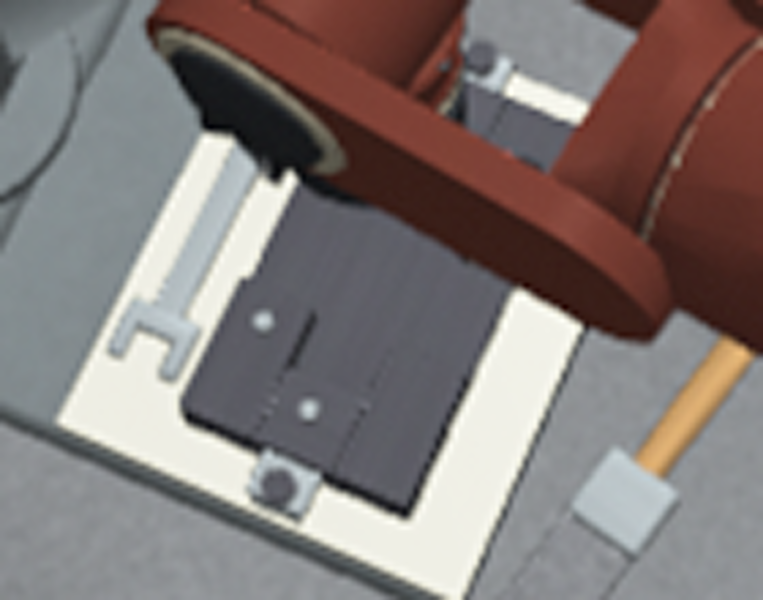

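Request:
{"name": "play_rows", "arguments": {"moves": [{"x": -0.8, "y": -2.3, "z": 0, "turn": -6, "jaw": 8.5}, {"x": -0.8, "y": -2.4, "z": 0, "turn": -7, "jaw": 8.5}, {"x": -0.8, "y": -2.4, "z": 0, "turn": -7, "jaw": 8.5}, {"x": -0.8, "y": -2.4, "z": 0, "turn": -7, "jaw": 8.5}, {"x": -0.8, "y": -2.4, "z": 0, "turn": -7, "jaw": 8.5}, {"x": -0.8, "y": -2.4, "z": 0, "turn": -7, "jaw": 8.5}, {"x": -0.8, "y": -2.4, "z": 0, "turn": -7, "jaw": 8.5}, {"x": -0.8, "y": -2.4, "z": 0, "turn": -7, "jaw": 8.5}]}}

```text
t: 17.53
tool_pos: [0.4527, -0.1636, 0.1855]
tool_rot: [-0.649, 1.826, -1.827]
contact_force: [0.4, -1.0, -0.2]
opening: 0.0853
```

Request:
{"name": "play_rows", "arguments": {"moves": [{"x": -0.8, "y": -2.4, "z": -1, "turn": -7, "jaw": 8.5}, {"x": -0.8, "y": -2.4, "z": -1, "turn": -7, "jaw": 8.5}, {"x": -0.8, "y": -2.4, "z": -1, "turn": -7, "jaw": 8.5}, {"x": -0.8, "y": -2.4, "z": -1, "turn": -7, "jaw": 8.5}, {"x": -0.9, "y": -2.2, "z": -1, "turn": -6, "jaw": 8.5}, {"x": -0.9, "y": -2.0, "z": 0, "turn": -5, "jaw": 8.5}, {"x": 0, "y": 0, "z": 0, "turn": 0, "jaw": 8.5}, {"x": 0, "y": 0, "z": 0, "turn": 0, "jaw": 8.5}]}}

```text
t: 18.2
tool_pos: [0.403, -0.3012, 0.1353]
tool_rot: [-0.008, 2.218, -2.217]
contact_force: [-0.3, 0.4, -0.4]
opening: 0.0849
```

```bash
cat > b.py <<'E'
from h import *
import sys
from scipy.spatial.transform import Rotation as R
np.set_printoptions(precision=4,suppress=True)
o=ctrl.get_obs();M=R.from_rotvec(o['tool_rot']).as_matrix();print(o['t'],o['q'][[0,5]],o['tool_pos'],'jaw',np.degrees(np.arctan2(M[1,2],M[0,2])))
d=snap('wrist',sys.argv[1]); z=float(sys.argv[2])
for r in regions_of('wrist','blank')[:3]:
    ys,xs=np.nonzero(r['pixels']);P=np.array([at(d,(x,y),z)[:2] for x,y in zip(xs,ys)],np.float32);print(round(r['score'],2),np.round(np.concatenate([np.ravel(a) for a in cv2.minAreaRect(P)]),4))
E
python3 b.py w9 .037
```

```text
18.2 [-0.7901  0.7733] [ 0.403  -0.3012  0.1353] jaw -89.57725541927688
0.75 [ 0.4028 -0.3007  0.1496  0.0662  0.4798]
0.69 [ 0.2433 -0.3383  0.1005  0.0601 35.7805]
```

View pics/w9.png

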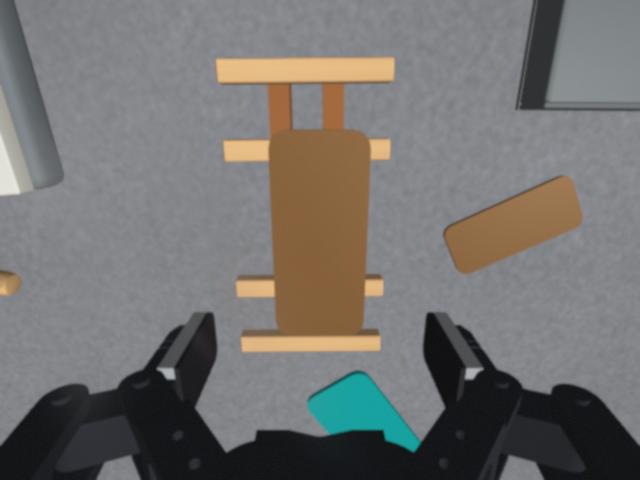

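Run:
```python
from h import *
d=snap('wrist')
for p,z in [((217,70),.032),((394,70),.032),((223,150),.032),((390,150),.032),((237,287),.032),((383,287),.032),((269,100),.022),((292,100),.022),((322,100),.022),((345,100),.022),((320,138),.032),((320,160),.032),((320,330),.032),((320,350),.032)]: print(p,at(d,p,z)[:2].round(4))
```

```text
(217, 70) [ 0.5129 -0.2357]
(394, 70) [ 0.514  -0.3447]
(223, 150) [ 0.465  -0.2359]
(390, 150) [ 0.4661 -0.3457]
(237, 287) [ 0.366 -0.239]
(383, 287) [ 0.367  -0.3476]
(269, 100) [ 0.4965 -0.2658]
(292, 100) [ 0.4966 -0.2809]
(322, 100) [ 0.4968 -0.3006]
(345, 100) [ 0.497  -0.3158]
(320, 138) [ 0.4732 -0.2996]
(320, 160) [ 0.4592 -0.2997]
(320, 330) [ 0.3299 -0.3011]
(320, 350) [ 0.3117 -0.3013]
```

Request:
{"name": "play_rows", "arguments": {"moves": [{"x": 0, "y": 0, "z": -3, "turn": 0, "jaw": 8.5}, {"x": 0, "y": 0, "z": -3, "turn": 0, "jaw": 8.5}, {"x": 0, "y": 0, "z": -2.5, "turn": 0, "jaw": 8.5}, {"x": 0, "y": 0, "z": -2, "turn": 0, "jaw": 8.5}, {"x": 0, "y": 0, "z": -1.1, "turn": 0, "jaw": 8.5}, {"x": 0, "y": 0, "z": 0, "turn": 0, "jaw": 8.5}, {"x": 0, "y": 0, "z": 0, "turn": 0, "jaw": 8.5}]}}

```text
t: 18.93
tool_pos: [0.4038, -0.3004, 0.0196]
tool_rot: [-0.01, 2.217, -2.217]
contact_force: [0.1, -0.2, -0.3]
opening: 0.0847
```

Request:
{"name": "play_rows", "arguments": {"moves": [{"x": 0, "y": 0, "z": 0, "turn": 0, "jaw": 6}, {"x": 0, "y": 0, "z": 0, "turn": 0, "jaw": 6}, {"x": 0, "y": 0, "z": 0, "turn": 0, "jaw": 6}, {"x": 0, "y": 0, "z": 0, "turn": 0, "jaw": 6}, {"x": 0, "y": 0, "z": 0, "turn": 0, "jaw": 6}], "squeeze": 30}}

```text
t: 19.35
tool_pos: [0.4048, -0.3021, 0.0216]
tool_rot: [-0.005, 2.213, -2.219]
contact_force: [0.2, 1.9, 6.1]
opening: 0.0648
```

```bash
python3 b.py w10 .037
```

```text
19.35 [-0.7887  0.774 ] [ 0.4048 -0.3021  0.0216] jaw -89.54788843275631
0.78 [ 0.4131 -0.3013  0.1304  0.0667  0.4287]
0.55 [ 0.415  -0.4058  0.0384  0.0498 26.1219]
```

View pics/w10.png

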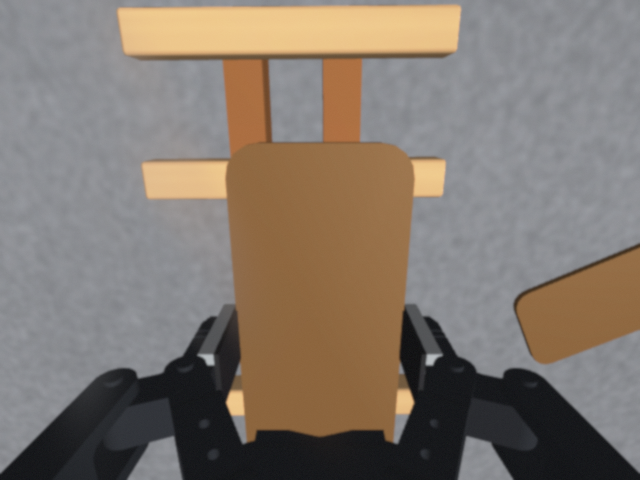

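Request:
{"name": "play_rows", "arguments": {"moves": [{"x": 0, "y": 0, "z": 0.5, "turn": 0, "jaw": 6}, {"x": 0, "y": 0, "z": 1.0, "turn": 0, "jaw": 6}, {"x": 0, "y": 0, "z": 2, "turn": 0, "jaw": 6}, {"x": 0, "y": 0, "z": 3, "turn": 0, "jaw": 6}, {"x": 0, "y": 0, "z": 3.5, "turn": 0, "jaw": 6}, {"x": 0, "y": 0, "z": 2, "turn": 0, "jaw": 6}, {"x": 0, "y": 0, "z": 0, "turn": 0, "jaw": 6}, {"x": 0, "y": 0, "z": 0, "turn": 0, "jaw": 6}]}}

```text
t: 20.12
tool_pos: [0.4041, -0.3016, 0.1415]
tool_rot: [-0.006, 2.213, -2.219]
contact_force: [0.8, 0.3, -1.3]
opening: 0.0646
```

```bash
python3 b.py w11 .152
python3 - <<'E'
from h import *
s=snap('side'); cv2.imwrite('pics/s11.png',cv2.resize(s['img'][120:300,290:530,::-1],(800,600),interpolation=cv2.INTER_CUBIC))
E
```

```text
20.1167 [-0.7888  0.7741] [ 0.4041 -0.3016  0.1415] jaw -89.5486689022932
0.88 [ 0.4097 -0.301   0.1354  0.0691  0.3788]
0.72 [ 0.3501 -0.3384  0.0182  0.0049  0.2461]
0.66 [ 0.447  -0.3715  0.0228  0.0489 26.3755]
```

View pics/w11.png

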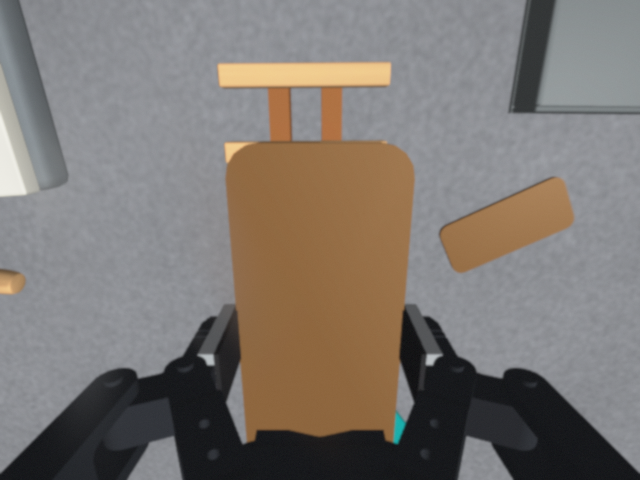

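View pics/s11.png

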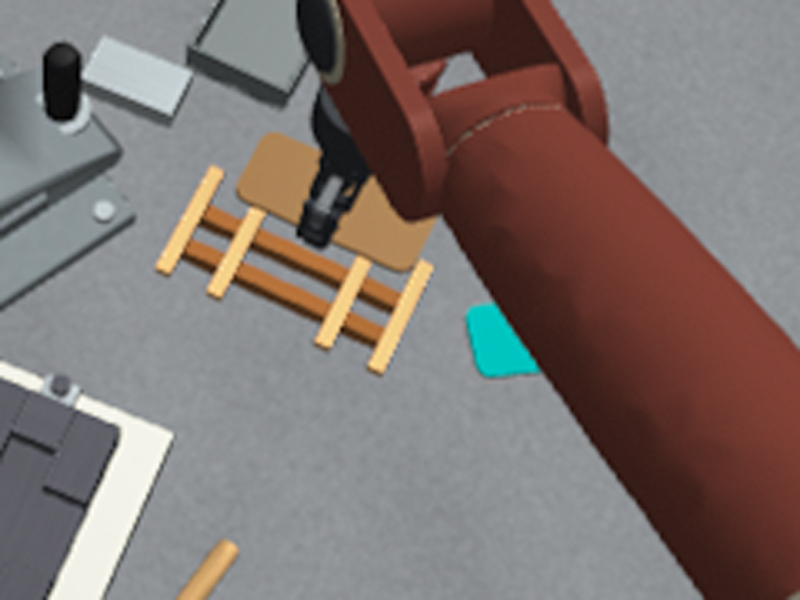

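Request:
{"name": "play_rows", "arguments": {"moves": [{"x": 0.2, "y": 1, "z": 1, "turn": 4, "jaw": 6}, {"x": 0.4, "y": 2.0, "z": 1, "turn": 6, "jaw": 6}, {"x": 0.7, "y": 2.4, "z": 1, "turn": 7, "jaw": 6}, {"x": 0.9, "y": 2.4, "z": 1, "turn": 7, "jaw": 6}, {"x": 0.9, "y": 2.4, "z": 0, "turn": 7, "jaw": 6}, {"x": 0.9, "y": 2.4, "z": 0, "turn": 7, "jaw": 6}, {"x": 0.9, "y": 2.4, "z": 0, "turn": 7, "jaw": 6}, {"x": 0.9, "y": 2.4, "z": 0, "turn": 7, "jaw": 6}]}}

```text
t: 20.93
tool_pos: [0.4606, -0.1252, 0.1773]
tool_rot: [-0.831, 1.673, -1.668]
contact_force: [-0.0, 0.1, -0.6]
opening: 0.0648
```

Request:
{"name": "play_rows", "arguments": {"moves": [{"x": 0.9, "y": 2.4, "z": 0, "turn": 7, "jaw": 6}, {"x": 0.9, "y": 2.4, "z": 0, "turn": 7, "jaw": 6}, {"x": 0.9, "y": 2.4, "z": 0, "turn": 7, "jaw": 6}, {"x": 0.9, "y": 2.4, "z": 0, "turn": 7, "jaw": 6}, {"x": 0.9, "y": 2.4, "z": 0, "turn": 7, "jaw": 6}, {"x": 0.9, "y": 2.0, "z": 0, "turn": 5, "jaw": 6}, {"x": 0.2, "y": 1.0, "z": 0, "turn": 2, "jaw": 6}, {"x": 0, "y": 0, "z": 0, "turn": 0, "jaw": 6}]}}

```text
t: 21.6
tool_pos: [0.5166, 0.0248, 0.1775]
tool_rot: [-1.248, 1.153, -1.148]
contact_force: [-0.0, 0.0, -0.9]
opening: 0.0653
```

Request:
{"name": "play_rows", "arguments": {"moves": [{"x": 0, "y": 0, "z": -1, "turn": 0, "jaw": 6}, {"x": 0, "y": 0, "z": -2, "turn": 0, "jaw": 6}, {"x": 0, "y": 0, "z": 0, "turn": 0, "jaw": 6}, {"x": 0, "y": 0, "z": 0, "turn": 0, "jaw": 6}]}}

```text
t: 21.93
tool_pos: [0.5156, 0.0223, 0.147]
tool_rot: [-1.247, 1.157, -1.151]
contact_force: [0.0, -0.5, -0.8]
opening: 0.0649
```

```bash
python3 b.py w12 .162
```

```text
21.9333 [-0.1009 -0.1763] [0.5156 0.0223 0.147 ] jaw 4.323837196414161
0.7 [0.5138 0.0319 0.0667 0.131  4.3996]
```

View pics/w12.png

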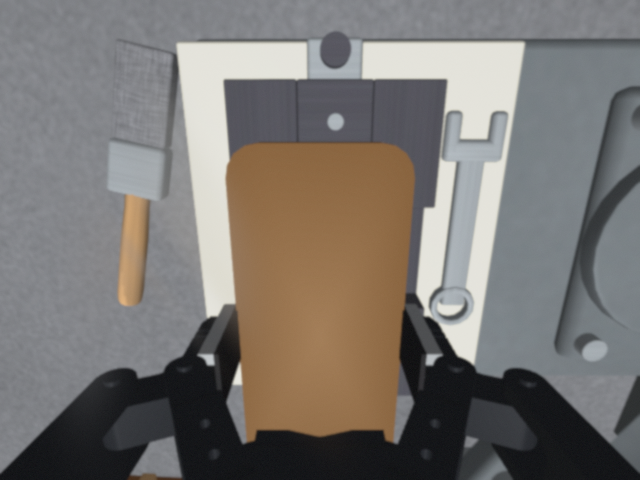

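Request:
{"name": "play_rows", "arguments": {"moves": [{"x": 0.1, "y": -0.1, "z": -2, "turn": 0, "jaw": 6}, {"x": 0, "y": 0, "z": -2, "turn": 0, "jaw": 6}, {"x": 0, "y": 0, "z": -1.5, "turn": 0, "jaw": 6}, {"x": 0, "y": 0, "z": -1, "turn": 0, "jaw": 6}, {"x": 0, "y": 0, "z": -0.4, "turn": 0, "jaw": 6}, {"x": 0, "y": 0, "z": 0, "turn": 0, "jaw": 6}, {"x": 0, "y": 0, "z": 0, "turn": 0, "jaw": 6}]}}

```text
t: 22.62
tool_pos: [0.5191, 0.022, 0.0813]
tool_rot: [-1.244, 1.151, -1.153]
contact_force: [0.7, 0.3, -0.3]
opening: 0.0648
```

Request:
{"name": "play_rows", "arguments": {"moves": [{"x": 0, "y": 0, "z": -0.2, "turn": 0, "jaw": 6}, {"x": 0, "y": 0, "z": 0, "turn": 0, "jaw": 6}, {"x": 0, "y": 0, "z": 0, "turn": 0, "jaw": 6}]}}

```text
t: 22.87
tool_pos: [0.5189, 0.0221, 0.0791]
tool_rot: [-1.244, 1.151, -1.152]
contact_force: [0.4, -0.5, 0.0]
opening: 0.0648
```

Request:
{"name": "play_rows", "arguments": {"moves": [{"x": 0, "y": 0, "z": -0.3, "turn": 0, "jaw": 6}, {"x": 0, "y": 0, "z": 0, "turn": 0, "jaw": 6}, {"x": 0, "y": 0, "z": 0, "turn": 0, "jaw": 6}]}}

```text
t: 23.12
tool_pos: [0.5182, 0.0222, 0.0751]
tool_rot: [-1.245, 1.152, -1.151]
contact_force: [-0.4, 0.8, -0.9]
opening: 0.0648
```

Request:
{"name": "play_rows", "arguments": {"moves": [{"x": 0, "y": 0, "z": -0.2, "turn": 0, "jaw": 6}, {"x": 0, "y": 0, "z": 0, "turn": 0, "jaw": 6}, {"x": 0, "y": 0, "z": 0, "turn": 0, "jaw": 6}]}}

```text
t: 23.37
tool_pos: [0.5186, 0.0222, 0.0746]
tool_rot: [-1.245, 1.152, -1.152]
contact_force: [-4.8, 0.3, 7.2]
opening: 0.065
```

Request:
{"name": "play_rows", "arguments": {"moves": [{"x": 0.1, "y": 0, "z": 0.1, "turn": 0, "jaw": 6}, {"x": 0.1, "y": 0, "z": 0, "turn": 0, "jaw": 6}, {"x": 0.1, "y": 0, "z": 0, "turn": 0, "jaw": 6}, {"x": 0.1, "y": 0, "z": 0, "turn": 0, "jaw": 6}, {"x": 0, "y": 0, "z": 0, "turn": 0, "jaw": 6}, {"x": 0, "y": 0, "z": 0, "turn": 0, "jaw": 6}]}}

```text
t: 23.87
tool_pos: [0.5227, 0.0221, 0.0747]
tool_rot: [-1.245, 1.152, -1.152]
contact_force: [-2.7, 0.5, 5.6]
opening: 0.0651
```

Request:
{"name": "play_rows", "arguments": {"moves": [{"x": 0.1, "y": 0, "z": 0, "turn": 0, "jaw": 6}, {"x": 0.1, "y": 0, "z": 0, "turn": 0, "jaw": 6}, {"x": 0, "y": 0, "z": 0, "turn": 0, "jaw": 6}, {"x": 0, "y": 0, "z": 0, "turn": 0, "jaw": 6}]}}

```text
t: 24.2
tool_pos: [0.5232, 0.0222, 0.0747]
tool_rot: [-1.248, 1.155, -1.15]
contact_force: [-10.2, -0.8, 10.5]
opening: 0.0643
```

Request:
{"name": "play_rows", "arguments": {"moves": [{"x": 0, "y": 0.1, "z": 0.1, "turn": 0, "jaw": 6}, {"x": 0, "y": 0.1, "z": 0, "turn": 0, "jaw": 6}, {"x": 0, "y": 0.1, "z": 0, "turn": 0, "jaw": 6}, {"x": 0, "y": 0, "z": 0, "turn": 0, "jaw": 6}, {"x": 0, "y": 0, "z": 0, "turn": 0, "jaw": 6}]}}

```text
t: 24.62
tool_pos: [0.5232, 0.0233, 0.0748]
tool_rot: [-1.25, 1.153, -1.153]
contact_force: [-6.3, -6.9, 4.4]
opening: 0.0651
```

Request:
{"name": "play_rows", "arguments": {"moves": [{"x": 0, "y": 0.1, "z": 0, "turn": 0, "jaw": 6}, {"x": 0, "y": 0.1, "z": 0, "turn": 0, "jaw": 6}, {"x": 0, "y": 0, "z": 0, "turn": 0, "jaw": 6}, {"x": 0, "y": 0, "z": 0, "turn": 0, "jaw": 6}]}}

```text
t: 24.95
tool_pos: [0.5231, 0.0249, 0.0748]
tool_rot: [-1.251, 1.153, -1.153]
contact_force: [-6.4, -9.0, 6.0]
opening: 0.0649
```

```bash
python3 b.py w13 .09; cd pics; python3 -c "
import cv2;i=cv2.imread('w13.png');cv2.imwrite('w13z.png',cv2.resize(i[60:360,180:480],(600,600),interpolation=cv2.INTER_CUBIC))"
```

```text
24.95 [-0.0918 -0.1672] [0.5231 0.0249 0.0748] jaw 4.4321971152996635
0.55 [0.5212 0.0341 0.0671 0.132  4.3682]
```

View pics/w13z.png

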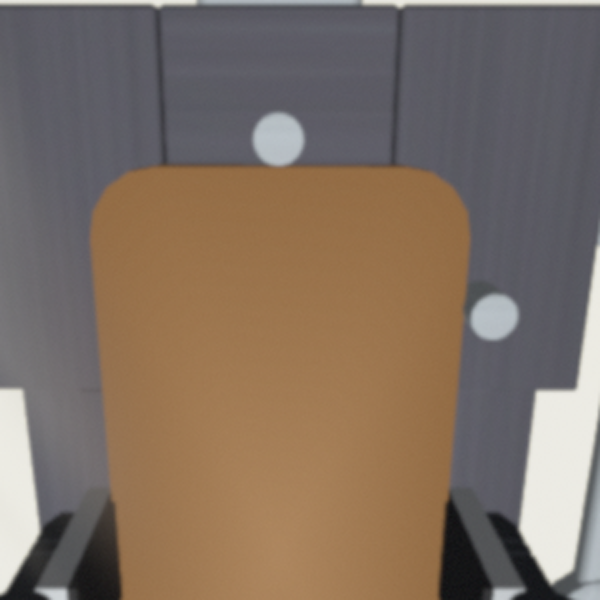

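Request:
{"name": "play_rows", "arguments": {"moves": [{"x": 0, "y": 0.05, "z": 0, "turn": 0, "jaw": 6}, {"x": 0, "y": 0, "z": 0, "turn": 0, "jaw": 7.8}, {"x": 0, "y": 0, "z": 0, "turn": 0, "jaw": 7.8}, {"x": 0, "y": 0, "z": 0, "turn": 0, "jaw": 7.8}, {"x": 0, "y": 0, "z": 0, "turn": 0, "jaw": 7.8}, {"x": -0.2, "y": 0, "z": 1, "turn": 0, "jaw": 7.8}, {"x": 0, "y": 0, "z": 2, "turn": 0, "jaw": 7.8}, {"x": 0, "y": 0, "z": 3, "turn": 0, "jaw": 7.8}]}}

```text
t: 25.72
tool_pos: [0.5201, 0.028, 0.1335]
tool_rot: [-1.249, 1.156, -1.148]
contact_force: [-0.2, -0.2, -0.3]
opening: 0.078
```

Request:
{"name": "play_rows", "arguments": {"moves": [{"x": 0, "y": 0, "z": 3, "turn": 0, "jaw": 7.8}, {"x": 0, "y": 0, "z": 2, "turn": 0, "jaw": 7.8}, {"x": 0, "y": 0, "z": 0, "turn": 0, "jaw": 7.8}, {"x": 0, "y": 0, "z": 0, "turn": 0, "jaw": 7.8}]}}

```text
t: 26.05
tool_pos: [0.5235, 0.0277, 0.1877]
tool_rot: [-1.242, 1.148, -1.154]
contact_force: [-0.2, -0.3, 0.3]
opening: 0.0778
```

```bash
python3 b.py w14 .09
python3 - <<'E'
from h import *
i=cv2.imread('pics/w14.png');cv2.imwrite('pics/w14z.png',cv2.resize(i[90:390,200:500],(600,600),interpolation=cv2.INTER_CUBIC))
E
```

```text
26.05 [-0.0891 -0.1672] [0.5235 0.0277 0.1877] jaw 4.469795466017049
0.96 [0.5221 0.025  0.0668 0.1502 4.4343]
```

View pics/w14z.png

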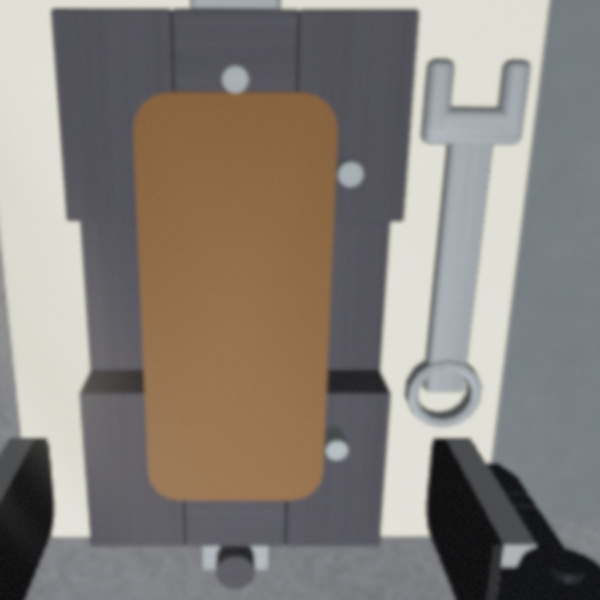

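Request:
{"name": "play_rows", "arguments": {"moves": [{"x": -2, "y": 0, "z": 3, "turn": 0, "jaw": 7.8}, {"x": -4, "y": 0, "z": 0, "turn": 0, "jaw": 7.8}, {"x": -4, "y": 0, "z": 0, "turn": 0, "jaw": 7.8}, {"x": -3, "y": 0, "z": 0, "turn": 0, "jaw": 7.8}, {"x": 0, "y": 0, "z": 0, "turn": 0, "jaw": 7.8}, {"x": 0, "y": 0, "z": 0, "turn": 0, "jaw": 7.8}]}}

```text
t: 26.65
tool_pos: [0.391, 0.0278, 0.2137]
tool_rot: [-1.246, 1.153, -1.151]
contact_force: [0.4, 0.1, 0.1]
opening: 0.0781
```

Run:
```python
from h import *
np.set_printoptions(precision=4,suppress=True)
t=snap('top','t15');s=snap('side','s15')
for c,dd in [('top',t),('side',s)]:
  for q,z in [('head_grip',.235)]:
    for r in pinpoint(c,q)[:1]:
        P=at(dd,r['point'],z)[:2]-[.76,.043]; print(c,P,np.linalg.norm(P),np.arctan2(-P[1],-P[0])-.0775)
  for r in regions_of(c,'shell')[:2]:
    ys,xs=np.nonzero(r['pixels']);P=np.array([at(dd,(x,y),.055)[:2] for x,y in zip(xs,ys)],np.float32);print(c,round(r['score'],2),np.round(np.concatenate([np.ravel(a) for a in cv2.minAreaRect(P)]),4))
```

```text
top [-0.1498 -0.2959] 0.33163616733535656 1.024742778372995
top 0.95 [ 0.4065  0.3119  0.0626  0.1421 89.2865]
side [-0.1409 -0.2984] 0.32998335823451364 1.0522081273552237
side 0.57 [ 0.4085  0.3118  0.064   0.1468 88.3553]
```

View pics/s15.png

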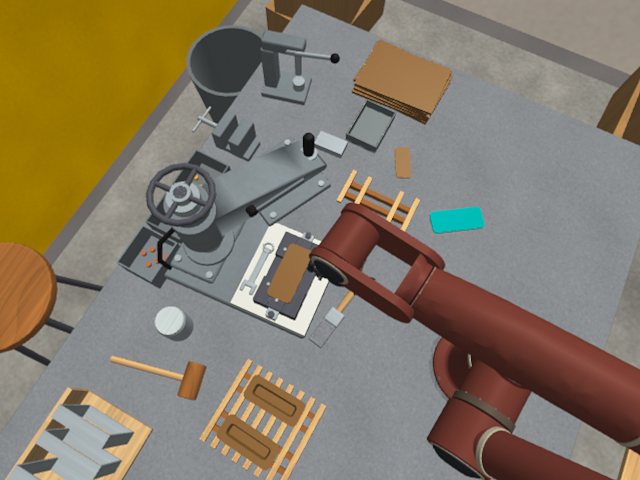

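```bash
python3 -c "
from station import finish_job
print(finish_job())"
```

```text
the job is handed in; nothing more can be done
None
```

The job is finished and handed in at about 27 s of the 70 s allowed. `finish_job` gives no verdict, so the results below come from my own checks.

| Item | What I did | Last check |
|---|---|---|
| Press head | Swung by its grip until it came up hard against the stop (about 75 N), then let go | Angle 1.02 rad from the top camera, 1.05 rad from the side camera and the arm's own contact position. The limit is 1.01, so the top-camera figure is close. |
| Shell | Lifted out by its long edges and laid dish down on the free half of the drying rack, alongside the finished one | About (0.407, 0.312) m, within 5 mm of my estimate of the free place and 1–2° of the rack's direction |
| Blank | Taken from its rack, laid on the die and pushed against the back pins and then the side pin | (0.5221, 0.0250) m at 4.43°; the die measured (0.5219, 0.0250) m at 4.44° |

My first close on the shell sat about 8 mm too high and off centre. I opened again, lowered and re-gripped before lifting.

In the last pictures the gripper is clear of everything and the turquoise and smaller blanks are where they were. The other things on the bench look undisturbed, though I did not measure each of them.

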